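# Dead-weight check of the bench force gauge

### The arm

A 6-joint arm with a two-finger parallel gripper is mounted at the origin on a cart in front of the work surface, level with it; the furniture and walls round the work are solid. World frame = base frame: x ahead of the robot, y to its left, z up, the work surface at z = 0. Lengths are in m, angles in rad, forces in N, time in s.
With the tool pointing down it reaches from about 0.35 to 0.775 m from the base axis. Payload 7.3 kg.
Tool frame: the origin (TCP) lies at the very end of the fingers, on their centre line; the grasp point (between the pads) lies 19 mm behind it; z points along the fingers, y is the line along which they close (so a half turn about z gives the same grasp; the last joint's range is limited). The gripper opens to 92 mm and grips with 3 to 60 N. Pads are 19 mm wide; open, the fingers measure 130 mm over their backs; the gripper's body (75 mm by 190 mm) begins 47 mm behind the grasp point.
Start: joints at [1.137, 0.342, 1.524, -0, 1.275, -0.146], TCP at [0.149, 0.503, 0.227] pointing down, gripper open.
Joint ranges: [-2.53, 2.53], [-0.77, 2.02], [0.04, 2.7], [-1, 4.14], [0.28, 2.66], [-3.11, 3.11]. Speed limits (rad/s): [2.57, 2.57, 3.14, 3.14, 3.14, 3.14].

### API

Orientations are given as [roll, pitch, yaw] about the fixed x, y, z axes, in that order (R = Rz(yaw) Ry(pitch) Rx(roll)).
In Python, from cell import robot gives the robot as it stands.
- The arm moves only by the tool apply_moves, never from a script. Its argument "rows" is a list of rows, each an object with "xyz": the shift along the tool's x, y, z in mm, a list of three; "turn": the turn about the tool's z in rad. A call has 1 to 10 rows; each row shifts and turns the commanded pose from where the row before left it, along the tool's axes as they then stand; what a row does not reach is not made up. A row lasts 1/8 s, in which the tool goes at most 62.5 mm and 10.7 degrees, less where a joint would pass 70% of its speed; a pose out of reach is approached as far as the arm can. A call with a gripper value outside its range is refused whole. "gripper" is the opening, from 0 (shut) to 1 (fully open), set as the call begins (left out, the last holds). The fingers move at their own pace and stop on an object; "newtons" is the grip in N (left out, the last holds). Time passes only in rows, so rows that do not move let the fingers close. It gives the time, the measured TCP pose, the force and the opening at its end, in the units of the state.
- robot.observe(): the state, without advancing time (a new reading comes with each control period).
- robot.read_camera(name): name is "side" or "top"; returns a dict with "frame" (480x640x3 uint8, blue, green, red), "mtx" (3x3 intrinsics, pixels), "R" (3x3) and "t" (3): a world point X has camera coordinates R X + t. Camera axes: x right, y down, z forward; pixel columns grow to the right and rows downward; lengths in m; the calibration is good to about 2 mm. A picture is of the moment at which its call begins. There is no depth.
- robot.hand_in(): hands the job in, once; it reports no verdict.
The state is a dict: "time": time; "qpos": joint angles; "qvel": joint speeds; "joint_efforts": joint torques, N m; "tool_pos": TCP position; "tool_rot": TCP orientation; "contact_force": force on the tool from outside, world axes, zero at the start; "torque": the same for the moment, N m; "opening": finger opening in m.
Only numpy, scipy, OpenCV 4.12 (cv2) and the standard library are available. Lean on these libraries where they do the work, as an engineer would, in place of code of your own. Each camera call takes 0.05 s, during which the arm holds its last target. There are 200 camera calls.

### The job

Set up the dead-weight check of the bench force gauge: first arrest its weight hanger, seating both prongs of the pin spanner fully in the two holes of the arrest ring and turning the ring clockwise about a quarter turn to its stop, so that its tongue lies under the hanger's pan. Then hang every slotted brass mass that lies on the bench on the hanger, slid in from the side under the head of the stem and lying flat one upon another, with the slots turned round the stem so that no two of them point within 45 degrees of each other. Finally turn the ring back counter-clockwise to its other stop with the seated spanner, so that the load settles on the gauge, and leave the spanner standing upright in its cup and the timer, petri dish and reagent bottle undisturbed.

Things in the scene. Friction and masses are not known exactly. Their poses are not given: they have to be found in the camera images.
- hanger (a joint): how far the weight hanger has sunk into the gauge, m: 0 when empty or held up by the arrest tongue, 0.014 at most. Freed, it rides on a spring of 600 N/m, preloaded so that the empty hanger stays at 0; each mass then lowers it by 2 to 3 mm.
- hanger_foot (a point): steel weight hanger on top of the gauge: centre of the top of its round foot pan (44 mm across, 5 mm thick, 80 mm above the bench while held up). From it a stem 6 mm thick rises to a domed head 15 mm across, whose underside is 41 mm and top 47.5 mm above this point; the head does not pass through a slot. Its axes turn with the gauge.
- force_gauge: bench force gauge, fixed: white body 116 mm (x) by 190 mm (y), grey deck 60 mm above the bench, display on its -x side. Origin under its centre. On the deck, in its frame, the hanger stem stands at y = +37 mm and the arrest ring at y = -38 mm.
- arrest_ring (a joint): angle of the arrest ring, rad, counter-clockwise seen from above. 1.5 (stop): tongue clear of the hanger, where it starts (1.25 to 1.5). Below about 0.4 the tongue lies under the pan, 0.5 mm below it, and holds it up when loaded; stop at 0. It turns stiffly (0.06 N m) and stays where it is left.
- ring_top (a point): centre of the top face of the arrest ring (dark steel, 48 mm across, 15 mm high, top 75 mm above the bench), on its upright turning axis. Two holes 9 mm across and more than 8 mm deep lie 15 mm either side of this point along this point's x axis, and turn with the ring; the tongue runs along its +y axis.
- tongue_tip (a point): tip of the ring's tongue (14 mm wide, 5.5 mm thick), at its top face, 68 mm from the ring's axis
- spanner_grip (a point): pin spanner, 113 mm long, 160 g: centre of its flat black handle (34 mm wide along x, 14 mm thick along y, 50 mm tall along z; grasp it across y). z points up along the spanner, away from the prongs. Below the handle: a 12 mm shaft, a flange 48 mm across (underside 41 mm below this point), a steel socket. It starts upright in its cup, the flange on the rim.
- spanner_face (a point): centre of the lower face of the spanner's round socket (33 mm across), 81 mm below the centre of the handle; two prongs 5 mm thick and 7 mm long stand out from this face, 15 mm either side of this point along x. When both are seated in the ring this face lies on the ring's top.
- cup_rim (a point): the spanner's grey holder cup, 55 mm high, standing loose on a weighted foot 74 mm across (800 g): centre of its mouth (38 mm across inside, 49 mm outside), 55 mm above the bench. The spanner stands in it prongs down, its flange on the rim, so that the spanner's face is 40 mm below this point.
- timer: white timer, 66 x 66 x 18 mm, lying on the bench; bystander. Origin under its centre.
- petri_dish: closed petri dish, 91 mm across, 14 mm high, lying on the bench; bystander. Origin under its centre.
- reagent_bottle: white reagent bottle, 68 mm across, 160 mm high; bystander. Origin under its centre.
- mass_1_mid (a point): centre, half-way up, of a slotted brass mass: flat disc 60 mm across, 8 mm thick, about 160 g; a slot 10 mm wide runs from the rim along its +x axis to 5 mm past the centre. z is its own axis. Starts flat on the bench; absent in some runs.
- mass_1_slot (a point): middle of the slot's mouth at the rim of that mass, 30 mm from its centre along +x
- mass_2_mid (a point): the same of another, equal mass (2)
- mass_2_slot (a point): middle of the slot's mouth at the rim of that mass, 30 mm from its centre along +x
- mass_3_mid (a point): the same of another, equal mass (3)
- mass_3_slot (a point): middle of the slot's mouth at the rim of that mass, 30 mm from its centre along +x
- mass_4_mid (a point): the same of another, equal mass (4)
- mass_4_slot (a point): middle of the slot's mouth at the rim of that mass, 30 mm from its centre along +x

How it is judged:
By the outcome, as a careful person would: the job done as asked, in the order asked, and still so for the second after the job is handed in, with the robot touching nothing.
Of mass_1, mass_2, mass_3, mass_4 only 2 to 4 are there at a start; the rules pass over those that are not, and their reading is None.
At some moment in a run one of spanner_cup may be knocked a few centimetres aside while the robot is not near it.
It also fails if it takes over 210 s, if anything falls off the work surface, if the arm or the gripper's body presses on something with over 40 N, if the wrist force passes 120 N, or if a joint passes its speed limit or range.

## Working session

There is one attempt and no reset: what is moved stays moved. The work goes in short steps, Python scripts to look and compute and a tool call to move; the robot and the scene stay as the last step left them, time stands still between calls to the robot, and variables do not carry over. Pictures are saved under pics/ and viewed, on a budget of 14 in all, crops included, one or two more only if the job needs it, and the job is handed in when it is done.

Besides the shell and the picture viewer there is one more tool, called after "Call:" in YAML: its name, and indented under it one key for each argument. apply_moves: Moves the arm, as the interface text tells. Its arguments: {"type":"object","properties":{"rows":{"type":"array"},"gripper":{"type":"number"},"newtons":{"type":"number"}},"required":["rows"]}

```bash
ls; mkdir -p pics; python3 - <<'E'
from cell import robot
import cv2
print(robot.observe())
for n in("top","side"):
    c=robot.read_camera(n); cv2.imwrite(f"pics/{n}0.png",c["frame"]); print(n,c["mtx"].round(2).tolist(),c["R"].round(4).tolist(),c["t"].round(4).tolist(), (-c["R"].T@c["t"]).round(3))
E
```

```text
pics
{'time': 0.0, 'qpos': array([ 1.13700539e+00,  3.42726653e-01,  1.52499277e+00, -4.67302998e-05,
        1.27537738e+00, -1.45980202e-01]), 'qvel': array([-0.00087125, -0.00034315, -0.00034083, -0.00262981,  0.0020719 ,
        0.00014016]), 'joint_efforts': array([-1.50034080e-03, -4.31252396e+01, -2.44221425e+01,  7.14628561e-02,
        5.61212772e-02, -1.30061912e-04]), 'tool_pos': array([0.14883931, 0.50305156, 0.22605137]), 'tool_rot': array([-3.14009800e+00, -1.74586894e-04,  2.85379542e+00]), 'contact_force': array([ 0.69990231,  0.01779221, -0.33025158]), 'torque': array([-0.04155904,  0.02436538, -0.00917318]), 'opening': 0.09134267244568783}
top [[434.41, 0.0, 317.05], [0.0, 434.41, 238.08], [0.0, 0.0, 1.0]] [[-0.0231, -0.9994, -0.0276], [-0.9891, 0.0268, -0.1447], [0.1453, 0.0239, -0.9891]] [0.0656, 0.6035, 1.0267] [0.449 0.025 1.105]
side [[566.21, 0.0, 317.43], [0.0, 566.21, 241.77], [0.0, 0.0, 1.0]] [[0.9776, -0.2103, -0.0101], [-0.1503, -0.6634, -0.733], [0.1475, 0.7181, -0.6801]] [-0.5633, 0.1846, 1.3282] [ 0.383 -0.95   1.033]
```

View pics/top0.png

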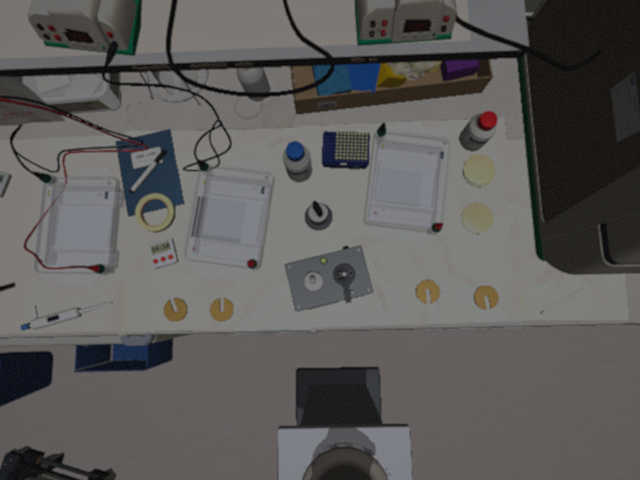

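View pics/side0.png

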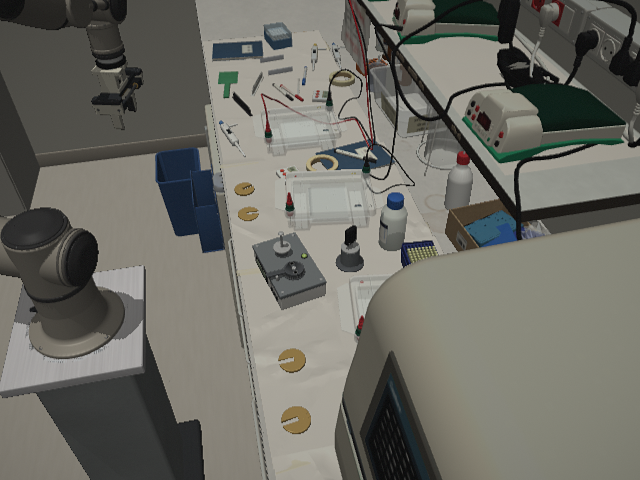

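```bash
cat > h.py <<'E'
import numpy as np, cv2
from cell import robot
def cam(n): 
    c=robot.read_camera(n); return c
def ray(c,px,z):
    d=c["R"].T@np.linalg.solve(c["mtx"],[px[0],px[1],1.]); o=-c["R"].T@c["t"]
    return o+d*(z-o[2])/d[2]
def proj(c,X):
    p=c["mtx"]@(c["R"]@np.asarray(X,float)+c["t"]); return p[:2]/p[2]
def tri(cs,ps):
    A=[];b=[]
    for c,p in zip(cs,ps):
        d=c["R"].T@np.linalg.solve(c["mtx"],[p[0],p[1],1.]);d/=np.linalg.norm(d);o=-c["R"].T@c["t"]
        P=np.eye(3)-np.outer(d,d);A.append(P);b.append(P@o)
    return np.linalg.lstsq(np.vstack(A),np.hstack(b),rcond=None)[0]
def crop(c,x0,y0,x1,y1,k,name): cv2.imwrite(name,cv2.resize(c["frame"][y0:y1,x0:x1],None,fx=k,fy=k,interpolation=cv2.INTER_CUBIC))
def shift(frm,yaw,to):
    "tool-axis shift (mm) from frm to to with tool yaw"
    d=(np.asarray(to)-np.asarray(frm))*1000; c,s=np.cos(yaw),np.sin(yaw)
    return np.array([c*d[0]+s*d[1],s*d[0]-c*d[1],-d[2]]).round(1)
def brass(c):
    h=cv2.cvtColor(c["frame"],cv2.COLOR_BGR2HSV)
    m=cv2.inRange(h,(10,90,90),(25,255,255))
    return m
E
python3 - <<'E'
from h import *
t=cam("top");s=cam("side")
for n,c in(("top",t),("side",s)):
    m=brass(c);k,l,st,ce=cv2.connectedComponentsWithStats(m)
    for i in range(1,k):
        if st[i,4]>60:
            cnt=max(cv2.findContours((l==i).astype('u1'),0,1)[0],key=len)
            h=cv2.convexHull(cnt);e=cv2.fitEllipse(h);hm=cv2.moments(h);hc=np.array([hm['m10'],hm['m01']])/hm['m00']
            w=ray(c,hc,.004);g=ray(c,ce[i],.004);d=w-g
            print(n,st[i],hc.round(1),'ell',np.round(e[0],1),np.round(e[1],1),'world',w.round(4),'slotdir deg',np.degrees(np.arctan2(d[1],d[0])).round(1),np.hypot(*d[:2]).round(4))
for P in([0,0,0],[.149,.503,.226]): print(proj(t,P),proj(s,P))
crop(t,270,190,390,325,6,"pics/gt.png") if 0 else crop(t,275,195,385,320,4.8*1.3,"pics/gt.png"); crop(s,240,210,380,310,5.6,"pics/gs.png")
E
```

```text
top [378  64  26  20 214] [388.   73.7] ell [392.6  83.8] [24.8 44.4] world [ 1.0541 -0.1503  0.004 ] slotdir deg -149.8 0.0037
top [416 280  23  23 345] [427.2 291.1] ell [427.3 291.2] [22.2 23.3] world [ 0.4695 -0.2208  0.004 ] slotdir deg -179.2 0.002
top [474 286  24  23 368] [485.5 296.9] ell [485.5 296.8] [22.5 23.6] world [ 0.4519 -0.3639  0.004 ] slotdir deg -172.3 0.0019
top [164 298  23  23 355] [175.1 309.3] ell [175.1 309.3] [22.1 23.1] world [0.4391 0.4139 0.004 ] slotdir deg 22.5 0.0019
top [211 299  22  22 351] [221.4 309.3] ell [221.3 309.2] [22.1 22.9] world [0.4364 0.2963 0.004 ] slotdir deg -0.1 0.0015
side [234 183  20  12 165] [243.8 188.6] ell [243.9 188.6] [11.6 19.3] world [0.4407 0.4131 0.004 ] slotdir deg 36.4 0.0016
side [238 207  21  14 186] [248.  213.6] ell [248.  213.5] [13.  20.4] world [0.4387 0.2948 0.004 ] slotdir deg 8.2 0.0021
side [278 349  27  23 414] [291.4 360. ] ell [291.4 359.9] [22.3 26.9] world [ 0.4705 -0.2215  0.004 ] slotdir deg 176.9 0.002
side [281 407  30  27 538] [295.6 419.6] ell [295.6 419.6] [26.4 29.4] world [ 0.4533 -0.3642  0.004 ] slotdir deg -174.9 0.002
[344.80162455 493.42786559] [ 77.28239554 320.48403285]
[ 85.14343778 464.8891726 ] [126.3294697  119.23788413]
```

View pics/gt.png

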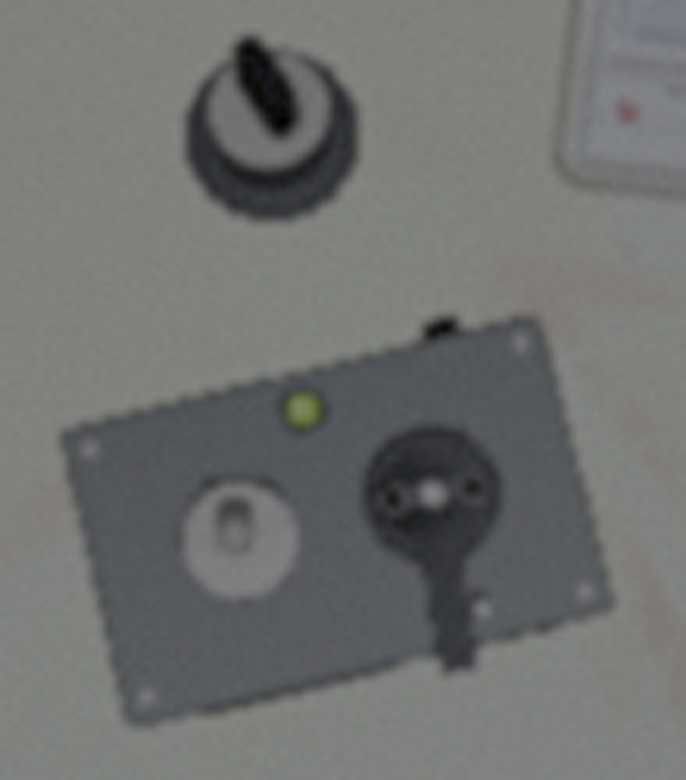

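View pics/gs.png

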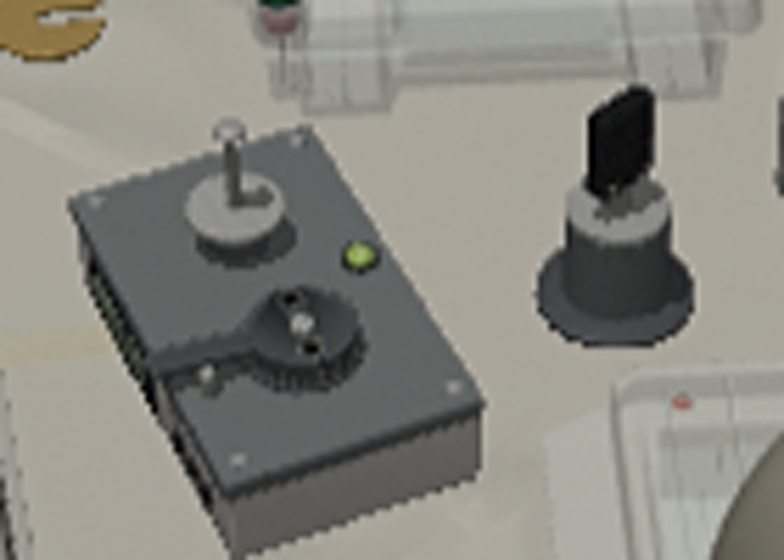

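```bash
python3 - <<'E'
from h import *
t=cam("top");s=cam("side")
T=lambda x,y:np.array([275+(x+.5)/6.24-.5,195+(y+.5)/6.24-.5]); S=lambda x,y:np.array([240+(x+.5)/5.6-.5,210+(y+.5)/5.6-.5])
def both(n,a,b,z): print(n,ray(t,T(*a),z).round(4),ray(s,S(*b),z).round(4),'tri',tri([t,s],[T(*a),S(*b)]).round(4))
cs=[ray(t,T(*p),.06) for p in((62,433),(540,318),(610,605),(130,725))]
print(np.round(cs,4)); c=np.mean(cs,0); v=cs[0]-cs[1]+cs[3]-cs[2]; print('gauge',c.round(4),'y-axis deg',np.degrees(np.arctan2(v[1],v[0])), np.linalg.norm(v)/2)
th=np.arctan2(v[1],v[0]);print('stem',c[:2]+.037*np.array([np.cos(th),np.sin(th)]),'ring',c[:2]-.038*np.array([np.cos(th),np.sin(th)]))
both('boss',(432,493),(301,323),.075);both('holeL',(393,498),(293,298),.075);both('holeR',(473,486),(310,347),.075)
both('pan',(240,540),(236,207),.08)
both('flange',(270,112),(618,210),.057)
both('head',(234,508),(229,130),.1275)
# flange / pan by brightness masks
g=cv2.cvtColor(t["frame"],6)
print('tongue end',ray(t,T(460,668),.0745))
hs=cv2.cvtColor(t["frame"],cv2.COLOR_BGR2HSV)
for P in((240,575),(262,170),(300,75),(200,150),(380,600),(430,530)):
    x,y=T(*P).round().astype(int);print(P,g[y,x])
E
```

```text
[[ 0.5417  0.1301  0.06  ]
 [ 0.5816 -0.0561  0.06  ]
 [ 0.4706 -0.0786  0.06  ]
 [ 0.4296  0.1055  0.06  ]]
gauge [0.5059 0.0252 0.06  ] y-axis deg 102.33080463227145 0.18950102135388208
stem [0.49797652 0.06137742] ring [ 0.51399319 -0.01189239]
boss [ 0.514  -0.0116  0.075 ] [ 0.5158 -0.0126  0.075 ] tri [ 0.515  -0.0117  0.0741]
holeL [0.5125 0.0032 0.075 ] [0.5152 0.0029 0.075 ] tri [0.5138 0.0031 0.0748]
holeR [ 0.5163 -0.0272  0.075 ] [ 0.517  -0.0274  0.075 ] tri [ 0.5166 -0.0272  0.0749]
pan [0.4978 0.0614 0.08  ] [0.5001 0.059  0.08  ] tri [0.4992 0.0613 0.0778]
flange [0.6666 0.0467 0.057 ] [0.6696 0.0436 0.057 ] tri [0.6689 0.0466 0.0538]
head [0.5071 0.0616 0.1275] [0.4993 0.0567 0.1275] tri [0.5036 0.062  0.1228]
tongue end [ 0.44818866 -0.02003043  0.0745    ]
(240, 575) 125
(262, 170) 60
(300, 75) 113
(200, 150) 46
(380, 600) 90
(430, 530) 46
```

```bash
python3 - <<'E'
from h import *
t=cam("top");s=cam("side")
a=cv2.resize(t["frame"][195:235,300:340],None,fx=10,fy=10,interpolation=cv2.INTER_CUBIC)
b=cv2.resize(s["frame"][222:262,330:370],None,fx=10,fy=10,interpolation=cv2.INTER_CUBIC)
cv2.imwrite("pics/sp.png",np.clip(np.hstack([a,b]).astype(int)*1.6,0,255).astype('u1'))
for n,c in(("top",t),("side",s)):
    g=cv2.cvtColor(c["frame"],6); x0,y0=(300,195) if n=="top" else (330,222)
    m=(g[y0:y0+40,x0:x0+40]<30).astype('u1');k,l,st,ce=cv2.connectedComponentsWithStats(m);i=1+np.argmax(st[1:,4])
    cnt=max(cv2.findContours((l==i).astype('u1'),0,1)[0],key=len);print(n,st[i],ce[i]+[x0,y0],cv2.minAreaRect(cnt))
E
```

```text
top [14  7  8 14 61] [317.2295082  208.62295082] ((17.11538314819336, 13.423076629638672), (14.144856452941895, 4.714951515197754), 56.3099365234375)
side [ 15   4  11  19 165] [350.01818182 235.00606061] ((20.0, 13.0), (18.0, 10.0), 90.0)
```

View pics/sp.png

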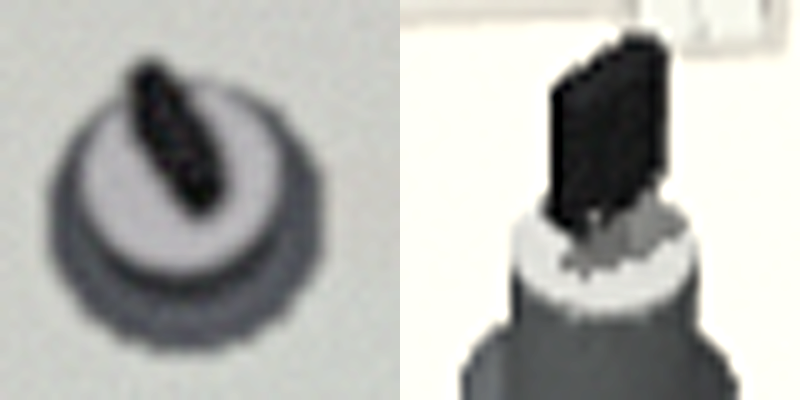

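```bash
python3 - <<'E'
from h import *
t=cam("top");s=cam("side")
T=lambda x,y:np.array([300+(x+.5)/10-.5,195+(y+.5)/10-.5]); S=lambda x,y:np.array([330+(x-400+.5)/10-.5,222+(y+.5)/10-.5])
def ang(a,b): d=b-a; return np.degrees(np.arctan2(d[1],d[0])).round(1),np.linalg.norm(d).round(4)
print('side top',ang(ray(s,S(552,92),.121),ray(s,S(655,38),.121)),'bottom',ang(ray(s,S(556,220),.071),ray(s,S(665,182),.071)))
print('top long edges', ang(ray(t,T(205,210),.096),ray(t,T(147,62),.096)))
a=ray(t,T(203,205),.071);b=ray(t,T(150,68),.121);print('top ends (low end z.071, far end z.121)',ang(a,b))
print('flange',ray(t,T(180,174),.059),'foot',ray(t,T(185,212),.008),'handle mid',ray(t,[317.2,208.6],.096),ray(s,[350,235],.096),'side mid flange',ray(s,S(605,258),.059))
E
```

```text
side top (np.float64(24.9), np.float64(0.0324)) bottom (np.float64(14.0), np.float64(0.031))
top long edges (np.float64(19.6), np.float64(0.0385))
top ends (low end z.071, far end z.121) (np.float64(25.3), np.float64(0.0559))
flange [0.66766354 0.04734949 0.059     ] foot [0.66831928 0.04739619 0.008     ] handle mid [0.66805503 0.04719243 0.096     ] [0.66915998 0.04583985 0.096     ] side mid flange [0.66903423 0.04058367 0.059     ]
```

```bash
cat >> h.py <<'E'
def plan(to,yawdeg=None,step=35.,frm=None,fyaw=None):
    "print translation in tool axes at the present yaw, then turn"
    o=robot.observe(); p=o["tool_pos"] if frm is None else frm; y=o["tool_rot"][2] if fyaw is None else np.radians(fyaw)
    s=shift(p,y,to); n=int(np.ceil(np.linalg.norm(s)/step)); 
    print("from",np.round(p,4),"yaw",np.degrees(y).round(2),"shift",s,"=",n,"x",(s/max(n,1)).round(2))
    if yawdeg is not None:
        t=(y-np.radians(yawdeg)+np.pi)%(2*np.pi)-np.pi; k=int(np.ceil(abs(t)/.17)); print(" turn",t.round(4),"=",k,"x",(t/max(k,1)).round(4))
    j1=np.arctan2(to[1],to[0]); 
    if yawdeg is not None: print(" j6 would be",((np.pi/2+j1-np.radians(yawdeg)+np.pi)%(2*np.pi)-np.pi).round(2))
E
python3 - <<'E'
from h import *
t=cam("top")
for px in((297,150),(484,122)): print(px,ray(t,px,.16).round(3))
plan([.6685,.0465,.2],25)
E
```

```text
(297, 150) [0.791 0.088 0.16 ]
(484, 122) [ 0.843 -0.336  0.16 ]
from [0.149  0.5034 0.2267] yaw 163.51 shift [-627.8 -290.6   26.7] = 20 x [-31.39 -14.53   1.34]
 turn 2.4174 = 15 x 0.1612
 j6 would be 1.2
```

Call:
apply_moves:
  rows:
    - {"xyz": [-31.4, -14.5, 1.3]}
    - {"xyz": [-31.4, -14.5, 1.3]}
    - {"xyz": [-31.4, -14.5, 1.3]}
    - {"xyz": [-31.4, -14.5, 1.3]}
    - {"xyz": [-31.4, -14.5, 1.3]}
    - {"xyz": [-31.4, -14.5, 1.3]}
    - {"xyz": [-31.4, -14.5, 1.3]}
    - {"xyz": [-31.4, -14.5, 1.3]}
    - {"xyz": [-31.4, -14.5, 1.3]}
    - {"xyz": [-31.4, -14.5, 1.3]}
  gripper: 0.6

```text
invalid input at $.rows[0]: expected keys xyz, turn
```

Call:
apply_moves:
  rows:
    - {"xyz": [-31.4, -14.5, 1.3]}
    - {"xyz": [-31.4, -14.5, 1.3]}
    - {"xyz": [-31.4, -14.5, 1.3]}
    - {"xyz": [-31.4, -14.5, 1.3]}
    - {"xyz": [-31.4, -14.5, 1.3]}
    - {"xyz": [-31.4, -14.5, 1.3]}
    - {"xyz": [-31.4, -14.5, 1.3]}
    - {"xyz": [-31.4, -14.5, 1.3]}
    - {"xyz": [-31.4, -14.5, 1.3]}
    - {"xyz": [-31.4, -14.5, 1.3]}

```text
invalid input at $.rows[0]: expected keys xyz, turn
```

Call:
apply_moves:
  rows:
    - {"xyz": [0, 0, 0], "turn": 0.16}
    - {"xyz": [0, 0, 0], "turn": 0.16}
    - {"xyz": [0, 0, 0], "turn": 0.16}
    - {"xyz": [0, 0, 0], "turn": 0.16}
    - {"xyz": [0, 0, 0], "turn": 0.16}
    - {"xyz": [0, 0, 0], "turn": 0.16}
    - {"xyz": [0, 0, 0], "turn": 0.16}
    - {"xyz": [0, 0, 0], "turn": 0.16}

```text
time: 1.55
tool_pos: [0.149, 0.5034, 0.2268]
tool_rot: [3.142, -0.0, 1.569]
contact_force: [0.1, -0.1, -0.6]
opening: 0.0919
```

Call:
apply_moves:
  rows:
    - {"xyz": [0, 0, 0], "turn": 0.16}
    - {"xyz": [0, 0, 0], "turn": 0.16}
    - {"xyz": [0, 0, 0], "turn": 0.16}
    - {"xyz": [0, 0, 0], "turn": 0.16}
    - {"xyz": [0, 0, 0], "turn": 0.16}
    - {"xyz": [0, 0, 0], "turn": 0.16}
    - {"xyz": [0, 0, 0], "turn": 0.177}
    - {"xyz": [0, 0, 0]}
    - {"xyz": [0, 0, 0]}

```text
invalid input at $.rows[7]: expected keys xyz, turn
```

```bash
python3 - <<'E'
from h import *
o=robot.observe();print(o["time"],o["contact_force"],o["qpos"].round(2))
plan([.6685,.0465,.077],25)
crop(cam("side"),280,150,440,270,5,"pics/s1.png")
E
```

```text
1.55 [ 0.05912606 -0.14145871 -0.59230744] [1.14 0.34 1.52 0.   1.28 1.14]
from [0.149  0.5034 0.2268] yaw 89.87 shift [-455.7  520.5  149.8] = 21 x [-21.7   24.79   7.13]
 turn 1.1322 = 7 x 0.1617
 j6 would be 1.2
```

View pics/s1.png

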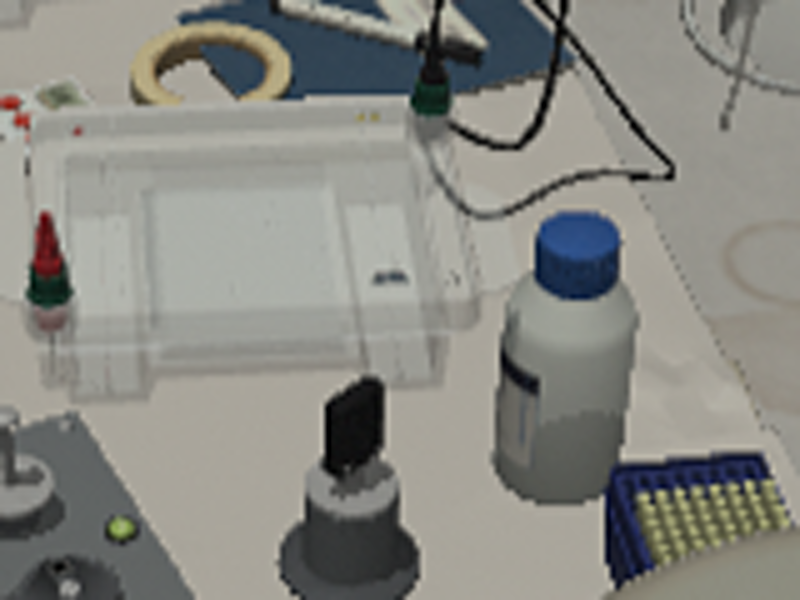

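Call:
apply_moves:
  rows:
    - {"xyz": [-22.8, 26, 1.3], "turn": 0}
    - {"xyz": [-22.8, 26, 1.3], "turn": 0}
    - {"xyz": [-22.8, 26, 1.3], "turn": 0}
    - {"xyz": [-22.8, 26, 1.3], "turn": 0}
    - {"xyz": [-22.8, 26, 1.3], "turn": 0}
    - {"xyz": [-22.8, 26, 1.3], "turn": 0}
    - {"xyz": [-22.8, 26, 1.3], "turn": 0}
    - {"xyz": [-22.8, 26, 1.3], "turn": 0}
    - {"xyz": [-22.8, 26, 1.3], "turn": 0}
    - {"xyz": [-22.8, 26, 1.3], "turn": 0}
  gripper: 0.6

```text
time: 2.85
tool_pos: [0.4105, 0.2754, 0.2138]
tool_rot: [3.141, -0.0, 1.576]
contact_force: [0.3, 0.3, -1.0]
opening: 0.0549
```

Call:
apply_moves:
  rows:
    - {"xyz": [-22.8, 26, 1.3], "turn": 0}
    - {"xyz": [-22.8, 26, 1.3], "turn": 0}
    - {"xyz": [-22.8, 26, 1.3], "turn": 0}
    - {"xyz": [-22.8, 26, 1.3], "turn": 0}
    - {"xyz": [-22.8, 26, 1.3], "turn": 0}
    - {"xyz": [-22.8, 26, 1.3], "turn": 0}
    - {"xyz": [-22.8, 26, 1.3], "turn": 0}
    - {"xyz": [-22.8, 26, 1.3], "turn": 0}
    - {"xyz": [-22.8, 26, 1.3], "turn": 0}
    - {"xyz": [-22.8, 26, 1.3], "turn": 0}

```text
time: 4.1
tool_pos: [0.6711, 0.0482, 0.2006]
tool_rot: [-3.141, -0.0, 1.576]
contact_force: [-0.2, -0.2, -0.3]
opening: 0.0553
```

Call:
apply_moves:
  rows:
    - {"xyz": [0, 0, 0], "turn": 0.162}
    - {"xyz": [0, 0, 0], "turn": 0.162}
    - {"xyz": [0, 0, 0], "turn": 0.162}
    - {"xyz": [0, 0, 0], "turn": 0.162}
    - {"xyz": [0, 0, 0], "turn": 0.162}
    - {"xyz": [0, 0, 0], "turn": 0.162}
    - {"xyz": [0, 0, 0], "turn": 0.16}
    - {"xyz": [0, 0, 0], "turn": 0}
    - {"xyz": [0, 0, 0], "turn": 0}

```text
time: 5.22
tool_pos: [0.6704, 0.049, 0.2007]
tool_rot: [-3.141, 0.0, 0.446]
contact_force: [0.6, -0.3, -0.0]
opening: 0.0548
```

```bash
python3 - <<'E'
from h import *
o=robot.observe();print(o["time"],o["contact_force"],o["qpos"].round(2))
plan([.6685,.0465,.077],25)
crop(cam("side"),300,130,460,290,3.75,"pics/s2.png")
E
```

```text
5.225 [ 0.57658682 -0.25966971 -0.03829527] [-0.04  0.64  1.1   0.    1.4   1.08]
from [0.6704 0.049  0.2007] yaw 25.55 shift [ -2.8   1.4 123.7] = 4 x [-0.7   0.35 30.92]
 turn 0.0095 = 1 x 0.0095
 j6 would be 1.2
```

View pics/s2.png

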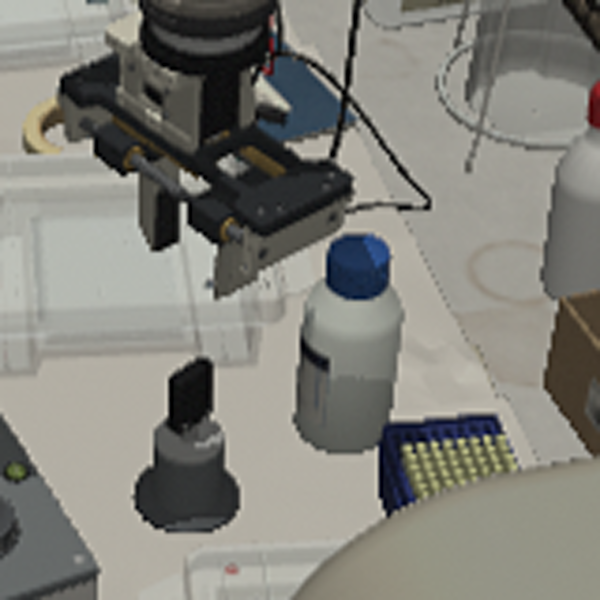

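```bash
python3 - <<'E'
from h import *
s=cam("side")
print(proj(s,[.6704,.049,.2007]))
R=np.radians(115);d=np.array([np.cos(R),np.sin(R),0])
for k in(-.027,.027): print((proj(s,np.array([.6704,.049,.2007])+k*d)-[300,130])*3.75)
E
```

```text
[351.47351195 200.89672926]
[220.99772991 287.53873955]
[165.71614552 244.70013972]
```

Call:
apply_moves:
  rows:
    - {"xyz": [-2.8, 1.4, 30], "turn": 0.009}
    - {"xyz": [0, 0, 30], "turn": 0}
    - {"xyz": [0, 0, 30], "turn": 0}
    - {"xyz": [0, 0, 18], "turn": 0}
    - {"xyz": [0, 0, 15], "turn": 0}
    - {"xyz": [0, 0, 0], "turn": 0}

```text
time: 6.08
tool_pos: [0.6681, 0.0465, 0.0769]
tool_rot: [-3.141, 0.001, 0.433]
contact_force: [0.1, 0.3, 0.4]
opening: 0.0552
```

Call:
apply_moves:
  rows:
    - {"xyz": [0, 0, 0], "turn": 0}
    - {"xyz": [0, 0, 0], "turn": 0}
    - {"xyz": [0, 0, 0], "turn": 0}
    - {"xyz": [0, 0, 0], "turn": 0}
    - {"xyz": [0, 0, 0], "turn": 0}
    - {"xyz": [0, 0, 0], "turn": 0}
  gripper: 0
  newtons: 35

```text
time: 6.82
tool_pos: [0.6685, 0.0466, 0.0779]
tool_rot: [-3.142, -0.0, 0.433]
contact_force: [-0.2, 0.3, 1.6]
opening: 0.0139
```

Call:
apply_moves:
  rows:
    - {"xyz": [0, 0, -10], "turn": 0}
    - {"xyz": [0, 0, -15], "turn": 0}
    - {"xyz": [0, 0, -20], "turn": 0}
    - {"xyz": [0, 0, -30], "turn": 0}
    - {"xyz": [0, 0, -30], "turn": 0}
    - {"xyz": [0, 0, 0], "turn": 0}
    - {"xyz": [0, 0, 0], "turn": 0}

```text
time: 7.7
tool_pos: [0.6679, 0.0466, 0.1818]
tool_rot: [-3.141, 0.001, 0.433]
contact_force: [0.5, 0.2, -2.0]
opening: 0.014
```

```bash
python3 - <<'E'
from h import *
plan([.5148,-.0121,.185],96.5)
o=robot.observe();plan([.5148,-.0121,.185],96.5,fyaw=96.5)
t=cam("top");s=cam("side")
a=cv2.resize(t["frame"][190:290,270:390],(480,400),interpolation=2);b=cv2.resize(s["frame"][180:300,280:376],(320,400),interpolation=2)
cv2.imwrite("pics/s3.png",np.clip(np.hstack([a,b])*1.3,0,255).astype('u1'))
E
```

```text
from [0.6679 0.0466 0.1818] yaw 24.8 shift [-163.5  -11.    -3.2] = 5 x [-32.7   -2.2   -0.64]
 turn -1.2514 = 8 x -0.1564
 j6 would be -0.14
from [0.6679 0.0466 0.1818] yaw 96.5 shift [ -40.9 -158.7   -3.2] = 5 x [ -8.18 -31.74  -0.64]
 turn 0.0 = 0 x 0.0
 j6 would be -0.14
```

View pics/s3.png

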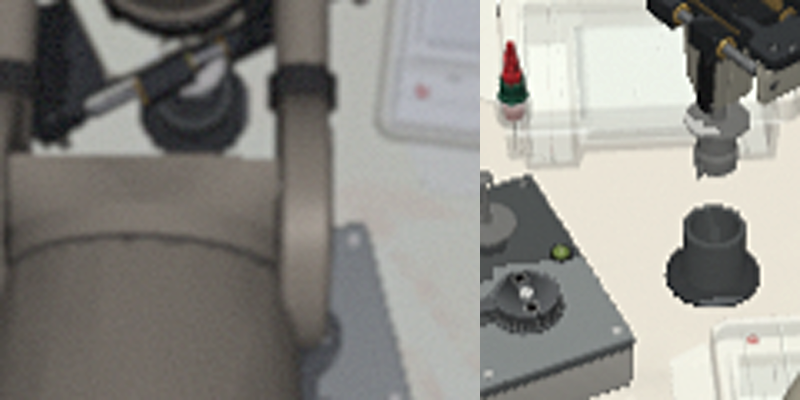

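Call:
apply_moves:
  rows:
    - {"xyz": [-32.7, -2.2, 0], "turn": 0}
    - {"xyz": [-32.7, -2.2, 0], "turn": 0}
    - {"xyz": [-32.7, -2.2, 0], "turn": 0}
    - {"xyz": [-32.7, -2.2, 0], "turn": 0}
    - {"xyz": [-32.7, -2.2, 0], "turn": 0}
    - {"xyz": [0, 0, 0], "turn": -0.156}
    - {"xyz": [0, 0, 0], "turn": -0.156}
    - {"xyz": [0, 0, 0], "turn": -0.156}
    - {"xyz": [0, 0, 0], "turn": -0.156}

```text
time: 8.93
tool_pos: [0.5148, -0.012, 0.1817]
tool_rot: [-3.14, 0.001, 1.062]
contact_force: [0.7, 0.7, -1.6]
opening: 0.0139
```

Call:
apply_moves:
  rows:
    - {"xyz": [0, 0, 0], "turn": -0.157}
    - {"xyz": [0, 0, 0], "turn": -0.157}
    - {"xyz": [0, 0, 0], "turn": -0.157}
    - {"xyz": [0, 0, 0], "turn": -0.157}
    - {"xyz": [0, 0, 10], "turn": 0}
    - {"xyz": [0, 0, 10], "turn": 0}
    - {"xyz": [0, 0, 0], "turn": 0}
    - {"xyz": [0, 0, 0], "turn": 0}

```text
time: 9.93
tool_pos: [0.5154, -0.012, 0.1626]
tool_rot: [-3.141, -0.0, 1.684]
contact_force: [-0.7, -0.8, -1.5]
opening: 0.0136
```

```bash
python3 - <<'E'
from h import *
plan([.5148,-.0121,.152],96.5)
s=cam("side");crop(s,265,200,325,290,6.6,"pics/s4.png")
E
```

```text
from [ 0.5154 -0.012   0.1626] yaw 96.48 shift [ 0.  -0.6 10.6] = 1 x [ 0.  -0.6 10.6]
 turn -0.0003 = 1 x -0.0003
 j6 would be -0.14
```

View pics/s4.png

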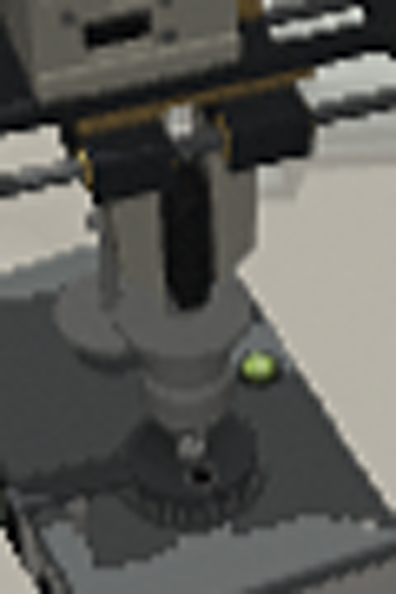

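```bash
python3 - <<'E'
from h import *
s=cam("side")
f=lambda X:(proj(s,X)-[265,200])*6.6
print('face centre',f([.5154,-.012,.1006]),'flange mid',f([.5154,-.012,.142]),'handle top',f([.5154,-.012,.2066]))
print('1mm along toolx', f([.5154-.00011,-.011,.1006])-f([.5154,-.012,.1006]),'tool y',f([.5164,-.0119,.1006])-f([.5154,-.012,.1006]))
g=cv2.cvtColor(s["frame"],6)
for r in (252,254,256,258,260): print(r,g[r,282:306])
E
```

```text
face centre [182.78654588 392.33007904] flange mid [178.05066986 307.55754947] handle top [170.23639718 167.68149295]
1mm along toolx [-0.80816527 -1.8821052 ] tool y [ 2.71990892 -0.62902422]
252 [ 92  91  81  73  86  92  91  92  92  91  90  91  89  89  89  90  86  70
  75 107 108 106 106 107]
254 [ 55  48  48  45  50  64  66  74  74  75  75  76  76  70  71  69  60  57
 112  80 112 155 165 142]
256 [ 47  50  62  63  63  74  68  73  74  74  75  74  74  73  69  66  62  77
  80  40 104 118 127 112]
258 [65 66 66 64 58 80 87 83 80 76 73 74 73 78 83 82 83 66 57 60 45 45 34 45]
260 [65 65 65 64 59 65 69 76 80 86 91 87 87 81 76 72 68 61 61 65 64 66 66 65]
```

Call:
apply_moves:
  rows:
    - {"xyz": [0, 0.3, 8], "turn": 0}
    - {"xyz": [0, 0, 7], "turn": 0}
    - {"xyz": [0, 0, 1.5], "turn": 0}
    - {"xyz": [0, 0, 1], "turn": 0}
    - {"xyz": [0, 0, 1], "turn": 0}
    - {"xyz": [0, 0, 1], "turn": 0}
    - {"xyz": [0, 0, 0], "turn": 0}

```text
time: 10.9
tool_pos: [0.5157, -0.012, 0.1432]
tool_rot: [3.142, -0.0, 1.685]
contact_force: [0.2, 0.2, -2.3]
opening: 0.0139
```

Call:
apply_moves:
  rows:
    - {"xyz": [0, 0, 1], "turn": 0}
    - {"xyz": [0, 0, 1], "turn": 0}
    - {"xyz": [0, 0, 1], "turn": 0}
    - {"xyz": [0, 0, 1], "turn": 0}
    - {"xyz": [0, 0, 0], "turn": 0}

```text
time: 11.52
tool_pos: [0.5157, -0.012, 0.1391]
tool_rot: [-3.141, -0.0, 1.685]
contact_force: [0.2, 0.1, -3.0]
opening: 0.0138
```

Call:
apply_moves:
  rows:
    - {"xyz": [0, 0, 1], "turn": 0}
    - {"xyz": [0, 0, 1], "turn": 0}
    - {"xyz": [0, 0, 1], "turn": 0}
    - {"xyz": [0, 0, 0], "turn": 0}

```text
time: 12.02
tool_pos: [0.5158, -0.012, 0.1378]
tool_rot: [3.14, 0.0, 1.685]
contact_force: [-4.1, 0.5, 11.2]
opening: 0.0141
```

Call:
apply_moves:
  rows:
    - {"xyz": [0, 0, -0.6], "turn": 0.1}
    - {"xyz": [0, 0, 0], "turn": 0.1}
    - {"xyz": [0, 0, 0], "turn": 0.1}
    - {"xyz": [0, 0, 0], "turn": 0.1}
    - {"xyz": [0, 0, 0], "turn": 0.1}
    - {"xyz": [0, 0, 0], "turn": 0.1}
    - {"xyz": [0, 0, 0], "turn": 0.1}
    - {"xyz": [0, 0, 0], "turn": 0.1}
    - {"xyz": [0, 0, 0], "turn": 0.1}
    - {"xyz": [0, 0, 0], "turn": 0}

```text
time: 13.28
tool_pos: [0.5154, -0.0124, 0.1378]
tool_rot: [3.141, 0.0, 0.784]
contact_force: [-3.9, -1.4, 8.1]
opening: 0.014
```

```bash
python3 - <<'E'
from h import *
o=robot.observe();print(o["torque"],o["contact_force"],o["tool_pos"])
E
```

```text
[-0.32083829  0.97360225 -0.01851366] [-3.87202975 -1.38707853  8.13824815] [ 0.51544019 -0.01237985  0.1378008 ]
```

Call:
apply_moves:
  rows:
    - {"xyz": [0, 0, 0], "turn": 0.1}
    - {"xyz": [0, 0, 0], "turn": 0.1}
    - {"xyz": [0, 0, 0], "turn": 0.1}
    - {"xyz": [0, 0, 0], "turn": 0.1}
    - {"xyz": [0, 0, 0], "turn": 0.1}
    - {"xyz": [0, 0, 0], "turn": 0.06}
    - {"xyz": [0, 0, 0], "turn": 0.05}
    - {"xyz": [0, 0, 0], "turn": 0}

```text
time: 14.28
tool_pos: [0.5151, -0.0121, 0.1378]
tool_rot: [3.141, 0.001, 0.174]
contact_force: [-5.1, -0.4, 9.4]
opening: 0.0139
```

```bash
python3 - <<'E'
from h import *
o=robot.observe();print(o["torque"],o["contact_force"],o["tool_pos"])
E
```

```text
[-0.08888134  1.21585682 -0.0181198 ] [-5.05492869 -0.41398197  9.35950565] [ 0.51509278 -0.01211096  0.13777366]
```

Call:
apply_moves:
  rows:
    - {"xyz": [0, 0, 0], "turn": 0.04}
    - {"xyz": [0, 0, 0], "turn": 0.04}
    - {"xyz": [0, 0, 0], "turn": 0}

```text
time: 14.65
tool_pos: [0.5151, -0.0119, 0.1378]
tool_rot: [-3.141, 0.001, 0.094]
contact_force: [-4.2, 0.8, 7.8]
opening: 0.0138
```

```bash
python3 - <<'E'
from h import *
o=robot.observe();print(o["torque"],o["contact_force"],o["tool_pos"],o["joint_efforts"].round(2))
c=cam("side");crop(c,225,200,335,290,6,"pics/s5.png")
E
```

```text
[ 0.10054961  1.20684662 -0.05556136] [-4.24152398  0.84756208  7.8351451 ] [ 0.51513748 -0.01191347  0.13779411] [ -0.17 -40.06 -21.53   0.12  -1.76   0.13]
```

View pics/s5.png

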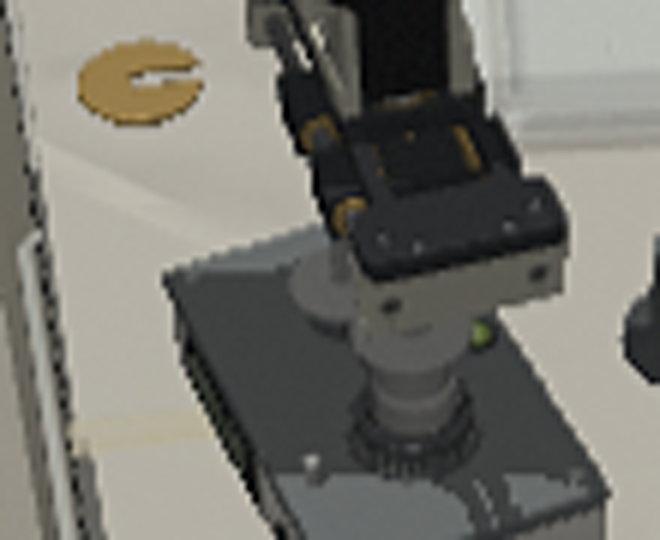

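Call:
apply_moves:
  rows:
    - {"xyz": [0, 0, 0], "turn": 0.04}
    - {"xyz": [0, 0, 0], "turn": 0.03}
    - {"xyz": [0, 0, 0], "turn": 0}

```text
time: 15.08
tool_pos: [0.5152, -0.0115, 0.1378]
tool_rot: [-3.141, 0.0, 0.026]
contact_force: [-3.7, 2.1, 9.4]
opening: 0.014
```

```bash
python3 - <<'E'
from h import *
o=robot.observe();print(o["torque"],o["contact_force"],o["tool_pos"],o["joint_efforts"].round(2))
E
```

```text
[0.39246183 1.10674175 0.50248817] [-3.68108087  2.11547701  9.43164928] [ 0.51523098 -0.01153557  0.1377969 ] [ -1.53 -40.12 -21.48  -0.14  -1.7    0.61]
```

Call:
apply_moves:
  rows:
    - {"xyz": [0, 0, 0], "turn": -0.05}
    - {"xyz": [0, 0, 0], "turn": -0.05}
    - {"xyz": [0, 0, -3], "turn": 0}
    - {"xyz": [0, 0, -3], "turn": 0}
    - {"xyz": [0, 0, -6], "turn": 0}
    - {"xyz": [0, 0, -15], "turn": 0}
    - {"xyz": [0, 0, -20], "turn": 0}
    - {"xyz": [0, 0, 0], "turn": 0}

```text
time: 16.08
tool_pos: [0.5169, -0.0122, 0.1859]
tool_rot: [3.14, -0.004, 0.125]
contact_force: [0.1, 0.0, -1.7]
opening: 0.0139
```

```bash
python3 - <<'E'
from h import *
t=cam("top");s=cam("side")
a=cv2.resize(t["frame"][180:300,260:380],(400,400),interpolation=2);b=cv2.resize(s["frame"][190:310,270:390],(400,400),interpolation=2)
cv2.imwrite("pics/s6.png",np.clip(np.hstack([a,b])*1.3,0,255).astype('u1'))
plan([.6685,.0465,.185],25)
E
```

```text
from [ 0.5156 -0.012   0.1839] yaw 7.14 shift [159.  -39.1  -1.1] = 5 x [31.8  -7.82 -0.22]
 turn -0.3116 = 2 x -0.1558
 j6 would be 1.2
```

View pics/s6.png

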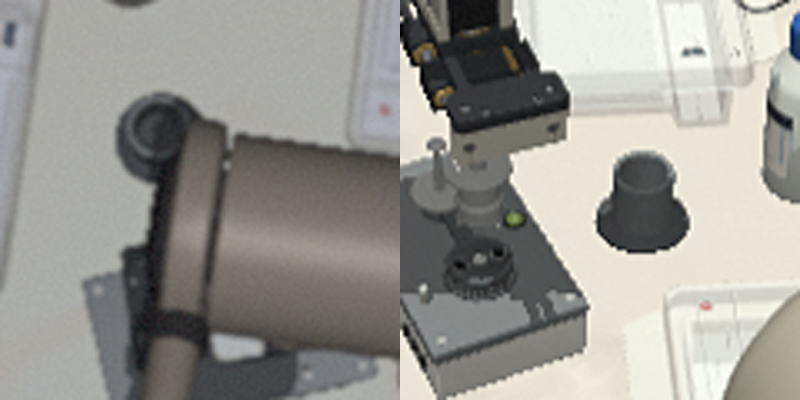

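```bash
python3 - <<'E'
from h import *
t=cam("top");s=cam("side")
g=cv2.cvtColor(s["frame"],6);h=cv2.cvtColor(t["frame"],6)
for n,G,(x0,y0,x1,y1) in(("side",g,(325,225,370,272)),("top",h,(292,203,322,240))):
    m=(G[y0:y1,x0:x1]<85).astype('u1');k,l,st,ce=cv2.connectedComponentsWithStats(m);i=1+np.argmax(st[1:,4]);print(n,st[i]+[x0,y0,0,0,0])
    if n=="side":
        for r in range(y0,y1,3): 
            q=np.where(l[r-y0]==i)[0]; print(r,q.min()+x0 if len(q) else 0,q.max()+x0 if len(q) else 0)
print('rim top',ray(t,[306.5,216.6],.055),'side',ray(s,[343.2,240.4],.055),tri([t,s],[[306.5,216.6],[343.2,240.4]]))
cv2.imwrite("pics/s7.png",np.hstack([cv2.resize(np.clip(t["frame"][200:240,290:330]*2.,0,255).astype('u1'),(400,400),interpolation=2),cv2.resize(np.clip(s["frame"][228:268,325:365]*1.8,0,255).astype('u1'),(400,400),interpolation=2)]))
E
```

```text
side [329 236  28  30 595]
225 0 0
228 0 0
231 0 0
234 0 0
237 338 347
240 335 349
243 334 351
246 334 351
249 333 351
252 330 354
255 329 355
258 329 356
261 331 354
264 335 350
267 0 0
270 0 0
top [295 208  27  32 644]
rim top [0.65761254 0.07491542 0.055     ] side [0.65969184 0.07340794 0.055     ] [0.65901817 0.07490977 0.05344482]
```

View pics/s7.png

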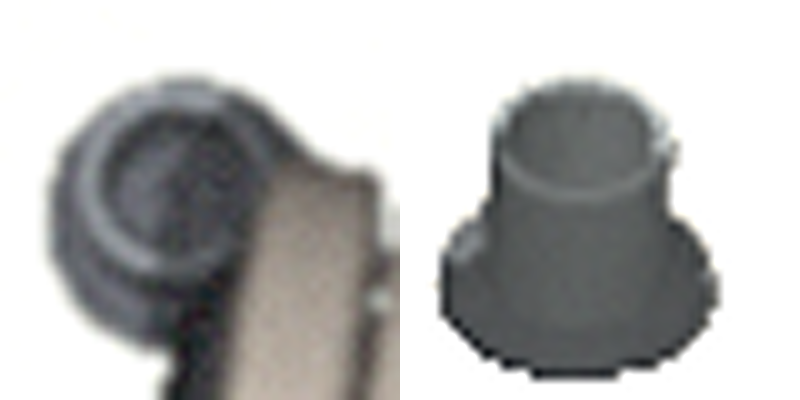

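```bash
python3 - <<'E'
from h import *
t=cam("top");s=cam("side")
a=ray(t,[307.2,217.5],.055);b=ray(s,[342.35,241.45],.055);print(a,b,tri([t,s],[[307.2,217.5],[342.35,241.45]]))
m=(a+b)/2;plan([m[0],m[1],.184],25);plan([m[0],m[1],.184])
E
```

```text
[0.65530843 0.07323537 0.055     ] [0.65663317 0.07007068 0.055     ] [0.6567288  0.07332602 0.05179295]
from [ 0.5153 -0.012   0.1831] yaw 7.15 shift [150.  -65.5  -0.9] = 5 x [ 30.   -13.1   -0.18]
 turn -0.3116 = 2 x -0.1558
 j6 would be 1.24
from [ 0.5153 -0.012   0.1831] yaw 7.15 shift [150.  -65.5  -0.9] = 5 x [ 30.   -13.1   -0.18]
```

Call:
apply_moves:
  rows:
    - {"xyz": [30, -13.3, 0], "turn": 0}
    - {"xyz": [30, -13.3, 0], "turn": 0}
    - {"xyz": [30, -13.3, 0], "turn": 0}
    - {"xyz": [30, -13.3, 0], "turn": 0}
    - {"xyz": [30.1, -13.2, 0], "turn": 0}
    - {"xyz": [0, 0, 20], "turn": 0}
    - {"xyz": [0, 0, 25], "turn": 0}
    - {"xyz": [0, 0, 0], "turn": 0}
    - {"xyz": [0, 0, 0], "turn": 0}

```text
time: 17.5
tool_pos: [0.6568, 0.0725, 0.1395]
tool_rot: [3.142, -0.001, 0.125]
contact_force: [-0.1, 0.2, -2.1]
opening: 0.0142
```

```bash
python3 - <<'E'
from h import *
plan([.656,.0726,.138])
t=cam("top");s=cam("side")
cv2.imwrite("pics/s8.png",np.hstack([cv2.resize(np.clip(t["frame"][200:240,290:330]*2.,0,255).astype('u1'),(400,400),interpolation=2),cv2.resize(np.clip(s["frame"][213:263,320:370]*1.8,0,255).astype('u1'),(400,400),interpolation=2)]))
E
```

```text
from [0.6568 0.0725 0.1395] yaw 7.15 shift [-0.7 -0.2  1.5] = 1 x [-0.7 -0.2  1.5]
```

View pics/s8.png

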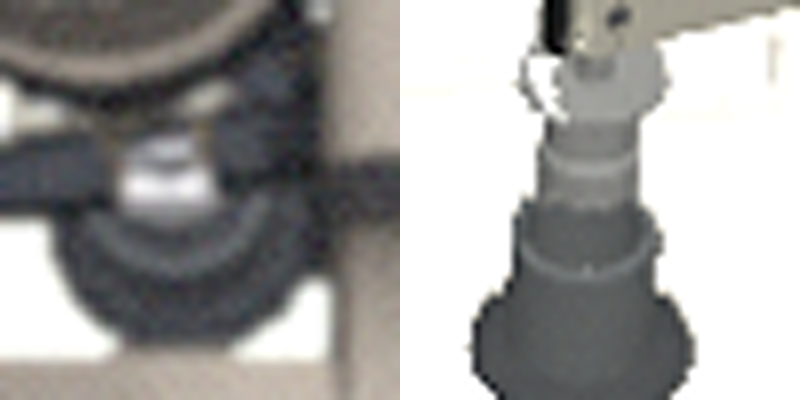

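Call:
apply_moves:
  rows:
    - {"xyz": [-0.5, 0, 6], "turn": 0}
    - {"xyz": [0, 0, 5], "turn": 0}
    - {"xyz": [0, 0, 3], "turn": 0}
    - {"xyz": [0, 0, 2], "turn": 0}
    - {"xyz": [0, 0, 2], "turn": 0}
    - {"xyz": [0, 0, 0], "turn": 0}

```text
time: 18.35
tool_pos: [0.6558, 0.0725, 0.1207]
tool_rot: [-3.142, 0.0, 0.125]
contact_force: [0.1, 0.5, -2.2]
opening: 0.0137
```

Call:
apply_moves:
  rows:
    - {"xyz": [0, 0, 4], "turn": 0}
    - {"xyz": [0, 0, 5], "turn": 0}
    - {"xyz": [0, 0, 6], "turn": 0}
    - {"xyz": [0, 0, 6], "turn": 0}
    - {"xyz": [0, 0, 0], "turn": 0}

```text
time: 18.98
tool_pos: [0.6555, 0.0725, 0.099]
tool_rot: [-3.141, 0.001, 0.125]
contact_force: [0.5, -0.9, -2.2]
opening: 0.0137
```

Call:
apply_moves:
  rows:
    - {"xyz": [0, 0, 6], "turn": 0}
    - {"xyz": [0, 0, 6], "turn": 0}
    - {"xyz": [0, 0, 4], "turn": 0}
    - {"xyz": [0, 0, 3], "turn": 0}
    - {"xyz": [0, 0, 1], "turn": 0}
    - {"xyz": [0, 0, 0], "turn": 0}

```text
time: 19.73
tool_pos: [0.6559, 0.0725, 0.0799]
tool_rot: [-3.142, -0.0, 0.125]
contact_force: [0.8, 0.9, -1.0]
opening: 0.0139
```

Call:
apply_moves:
  rows:
    - {"xyz": [0, 0, 1], "turn": 0}
    - {"xyz": [0, 0, 0.7], "turn": 0}
    - {"xyz": [0, 0, 0], "turn": 0}

```text
time: 20.1
tool_pos: [0.6558, 0.0725, 0.0781]
tool_rot: [-3.141, 0.0, 0.125]
contact_force: [0.4, -0.3, -1.3]
opening: 0.0137
```

Call:
apply_moves:
  rows:
    - {"xyz": [0, 0, 0.8], "turn": 0}
    - {"xyz": [0, 0, 0], "turn": 0}

```text
time: 20.35
tool_pos: [0.656, 0.0725, 0.0779]
tool_rot: [3.142, -0.001, 0.125]
contact_force: [-2.3, -0.2, 3.0]
opening: 0.0139
```

Call:
apply_moves:
  rows:
    - {"xyz": [0, 0, 0], "turn": 0}
    - {"xyz": [0, 0, 0], "turn": 0}
    - {"xyz": [0, 0, 0], "turn": 0}
    - {"xyz": [0, 0, -20], "turn": 0}
    - {"xyz": [0, 0, -30], "turn": 0}
    - {"xyz": [0, 0, -30], "turn": 0}
    - {"xyz": [0, 0, -20], "turn": 0}
    - {"xyz": [0, 0, 0], "turn": 0}
  gripper: 0.4

```text
time: 21.35
tool_pos: [0.6568, 0.0725, 0.1791]
tool_rot: [3.141, -0.004, 0.125]
contact_force: [0.5, -0.0, -0.6]
opening: 0.0367
```

```bash
cat >> h.py <<'E'
def avg(n,k=3):
    c=cam(n); f=c["frame"].astype(float)
    for _ in range(k-1): f+=cam(n)["frame"]
    c["frame"]=(f/k).round().astype('u1'); return c
def masses(c,zmid=.004,minA=120):
    out=[];m=brass(c);k,l,st,ce=cv2.connectedComponentsWithStats(m)
    S=cv2.cvtColor(c["frame"],cv2.COLOR_BGR2HSV)[...,1].astype(float)
    for i in range(1,k):
        if st[i,4]<minA: continue
        cnt=max(cv2.findContours((l==i).astype('u1'),0,1)[0],key=len);h=cv2.convexHull(cnt);hm=cv2.moments(h)
        hc=np.array([hm['m10'],hm['m01']])/hm['m00'];w=ray(c,hc,zmid)
        if w[0]>.8: continue
        x,y,ww,hh=st[i,:4]; sb=np.median(S[l==i]); ring=np.concatenate([S[y-4,x:x+ww],S[y+hh+3,x:x+ww]]); sg=np.median(ring)
        v=np.zeros(2);W=0
        for yy in range(y-2,y+hh+2):
            for xx in range(x-2,x+ww+2):
                q=(ray(c,(xx,yy),zmid+.004)-w)[:2]-(ray(c,hc,zmid+.004)-w)[:2]; r=np.hypot(*q)
                if .006<r<.026:
                    a=np.clip((sb-S[yy,xx])/(sb-sg),0,1); a=a if a>.3 else 0; v+=a*q/r; W+=a
        out.append((w,np.degrees(np.arctan2(v[1],v[0])),np.hypot(*v)/max(W,1e-9)))
    return out
E
python3 - <<'E'
from h import *
for n in("top","side"):
    for w,a,q in masses(avg(n)): print(n,w.round(4),a.round(1),q.round(2))
print(robot.observe()["tool_pos"],robot.observe()["tool_rot"])
E
```

```text
top [ 0.4695 -0.2208  0.004 ] -175.8 0.88
top [ 0.4519 -0.3639  0.004 ] -168.7 0.93
top [0.4391 0.4139 0.004 ] 24.3 0.96
top [0.4358 0.3008 0.004 ] -18.8 0.67
side [0.4408 0.413  0.004 ] 23.7 0.98
side [0.4381 0.2998 0.004 ] -11.7 0.73
side [ 0.4705 -0.2216  0.004 ] 169.7 0.87
side [ 0.4533 -0.3643  0.004 ] -178.3 0.93
[0.6553455  0.07250294 0.17601359] [-3.14116113e+00  2.13900189e-03  1.24782781e-01]
```

```bash
python3 - <<'E'
from h import *
t=avg("top");s=avg("side")
def cr(c,X):
    p=proj(c,X).round().astype(int); print(p-18); return cv2.resize(c["frame"][p[1]-18:p[1]+18,p[0]-18:p[0]+18],(200,200),interpolation=2)
P=[(.440,.4135,.004),(.4376,.298,.004),(.470,-.221,.004),(.4526,-.364,.004)]
cv2.imwrite("pics/m.png",np.vstack([np.hstack([cr(c,X) for X in P]) for c in(t,s)]))
E
```

```text
[157 291]
[203 291]
[409 273]
[468 279]
[226 171]
[229 195]
[273 342]
[277 402]
```

View pics/m.png

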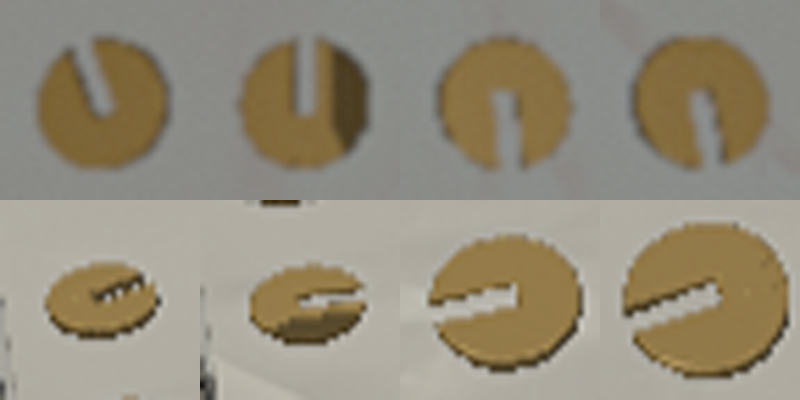

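```bash
python3 - <<'E'
from h import *
t=cam("top");s=cam("side");k=200/36
O=dict(t=[(157,291),(203,291),(409,273),(468,279)],s=[(226,171),(229,195),(273,342),(277,402)])
L=dict(t=[((85,42),(106,112)),((306,42),(306,112)),((509,167),(505,92)),((714,165),(704,92))],s=[((146,284),(95,297)),((362,297),(298,300)),((433,312),(517,295)),((628,320),(718,292))])
for n,c in(("t",t),("s",s)):
    for i in range(4):
        P=[ray(c,[O[n][i][0]+(p[0]-200*i+.5)/k-.5,O[n][i][1]+(p[1]-(200 if n=="s" else 0)+.5)/k-.5],.008) for p in L[n][i]]
        d=P[0]-P[1]; print(n,"ABCD"[i],P[0].round(4),np.degrees(np.arctan2(d[1],d[0])).round(1),np.linalg.norm(d).round(4))
plan([.440,.4135,.15],18)
E
```

```text
t A [0.4671 0.4213 0.008 ] 18.2 0.0333
t B [0.4641 0.2949 0.008 ] 0.5 0.0313
t C [ 0.441  -0.2207  0.008 ] 179.6 0.0333
t D [ 0.4239 -0.3666  0.008 ] -176.7 0.0322
s A [0.4657 0.4163 0.008 ] 10.7 0.0286
s B [0.4663 0.2905 0.008 ] -8.6 0.0325
s C [ 0.4421 -0.2229  0.008 ] -178.8 0.0335
s D [ 0.4246 -0.3681  0.008 ] -173.4 0.0336
from [0.6559 0.0725 0.1773] yaw 7.15 shift [-171.8 -365.2   27.3] = 12 x [-14.32 -30.43   2.28]
 turn -0.1894 = 2 x -0.0947
 j6 would be 2.01
```

```bash
python3 - <<'E'
from h import *
plan([.4376,.2955,.1],0,step=30)
E
```

```text
from [0.6559 0.0725 0.1773] yaw 7.15 shift [-188.8 -248.4   77.3] = 11 x [-17.16 -22.58   7.03]
 turn 0.1248 = 1 x 0.1248
 j6 would be 2.16
```

Call:
apply_moves:
  rows:
    - {"xyz": [-18.9, -24.8, 0], "turn": 0}
    - {"xyz": [-18.9, -24.8, 0], "turn": 0}
    - {"xyz": [-18.9, -24.8, 0], "turn": 0}
    - {"xyz": [-18.9, -24.8, 0], "turn": 0}
    - {"xyz": [-18.9, -24.8, 0], "turn": 0}
    - {"xyz": [-18.9, -24.8, 8], "turn": 0}
    - {"xyz": [-18.9, -24.8, 15], "turn": 0}
    - {"xyz": [-18.9, -24.8, 15], "turn": 0}
    - {"xyz": [-18.9, -24.8, 15], "turn": 0}
    - {"xyz": [-18.7, -25.2, 15], "turn": 0.125}
  gripper: 1

```text
time: 23.3
tool_pos: [0.437, 0.2962, 0.1091]
tool_rot: [-3.141, -0.001, -0.003]
contact_force: [-0.5, -0.0, -0.4]
opening: 0.092
```

Call:
apply_moves:
  rows:
    - {"xyz": [0, 0, 20], "turn": 0}
    - {"xyz": [0, 0, 20], "turn": 0}
    - {"xyz": [0, 0, 20], "turn": 0}
    - {"xyz": [0, 0, 20], "turn": 0}
    - {"xyz": [0, 0, 0], "turn": 0}
    - {"xyz": [0, 0, 0], "turn": 0}

```text
time: 24.05
tool_pos: [0.4381, 0.2957, 0.0301]
tool_rot: [-3.141, -0.001, -0.0]
contact_force: [0.1, 0.5, 0.7]
opening: 0.0918
```

```bash
python3 - <<'E'
from h import *
plan([.4376,.2955,.002],0,step=30)
E
```

```text
from [0.4381 0.2957 0.0301] yaw -0.01 shift [-0.5  0.2 28.1] = 1 x [-0.5  0.2 28.1]
 turn -0.0002 = 1 x -0.0002
 j6 would be 2.16
```

Call:
apply_moves:
  rows:
    - {"xyz": [-0.5, 0.2, 12], "turn": 0}
    - {"xyz": [0, 0, 10], "turn": 0}
    - {"xyz": [0, 0, 6], "turn": 0}
    - {"xyz": [0, 0, 0], "turn": 0}
    - {"xyz": [0, 0, 0], "turn": 0}

```text
time: 24.68
tool_pos: [0.4371, 0.2953, 0.0013]
tool_rot: [-3.142, 0.0, -0.0]
contact_force: [-0.4, -0.2, 1.0]
opening: 0.0919
```

Call:
apply_moves:
  rows:
    - {"xyz": [0, 0, 0], "turn": 0}
    - {"xyz": [0, 0, 0], "turn": 0}
    - {"xyz": [0, 0, 0], "turn": 0}
    - {"xyz": [0, 0, 0], "turn": 0}
    - {"xyz": [0, 0, 0], "turn": 0}
    - {"xyz": [0, 0, 0], "turn": 0}
  gripper: 0.5
  newtons: 35

```text
time: 25.42
tool_pos: [0.4372, 0.2953, 0.0014]
tool_rot: [-3.141, -0.0, -0.0]
contact_force: [0.8, 0.8, 1.1]
opening: 0.0583
```

Call:
apply_moves:
  rows:
    - {"xyz": [0, 0, -10], "turn": 0}
    - {"xyz": [0, 0, -20], "turn": 0}
    - {"xyz": [0, 0, -30], "turn": 0}
    - {"xyz": [0, 0, -40], "turn": 0}
    - {"xyz": [0, 0, -30], "turn": 0}
    - {"xyz": [0, 0, 0], "turn": 0}
    - {"xyz": [0, 0, 0], "turn": 0}

```text
time: 26.3
tool_pos: [0.4364, 0.2949, 0.1304]
tool_rot: [3.141, 0.001, -0.0]
contact_force: [-0.2, -0.1, -2.0]
opening: 0.058
```

```bash
python3 - <<'E'
from h import *
o=robot.observe();p=o["tool_pos"];print(p,o["opening"],o["contact_force"])
for n in("top","side"):
    c=avg(n)
    for w,a,q in masses(c,p[2]+.0026,60): print(n,w.round(4),a.round(1),q.round(2))
    print(proj(c,p+[0,0,.0026]))
    if n=="side": P=proj(c,p).astype(int); crop(c,P[0]-40,P[1]-40,P[0]+40,P[1]+30,7,"pics/h1.png")
E
```

```text
[0.43640493 0.29488817 0.13043434] 0.0579961251665424 [-0.19436212 -0.1033291  -2.03986728]
top [ 0.4671 -0.1921  0.133 ] -177.7 0.64
top [ 0.4516 -0.3183  0.133 ] -171.5 0.66
[207.79589169 310.29583236]
side [0.433  0.2429 0.133 ] 72.4 0.76
side [ 0.4595 -0.3128  0.133 ] 176.3 0.85
side [ 0.4445 -0.4376  0.133 ] -172.9 0.94
[242.60103488 176.66499372]
```

View pics/h1.png

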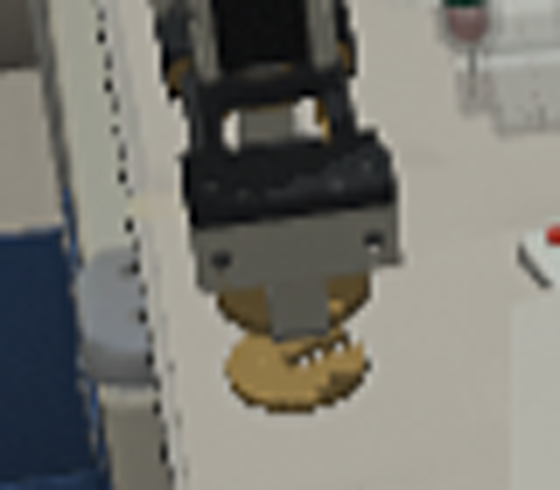

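Call:
apply_moves:
  rows:
    - {"xyz": [1.2, 23.4, 0], "turn": 0}
    - {"xyz": [1.2, 23.4, 0], "turn": 0}
    - {"xyz": [1.2, 23.4, 0], "turn": 0}
    - {"xyz": [1.2, 23.4, 0], "turn": 0}
    - {"xyz": [1.2, 23.4, 0], "turn": 0}
    - {"xyz": [1.2, 23.4, 0], "turn": 0}
    - {"xyz": [1.2, 23.4, 0], "turn": 0}
    - {"xyz": [1.2, 23.4, 0], "turn": 0}
    - {"xyz": [1, 23.4, 0], "turn": 0}
    - {"xyz": [1, 23.3, 0], "turn": 0}

```text
time: 27.85
tool_pos: [0.4486, 0.0606, 0.1311]
tool_rot: [-3.142, 0.0, -0.0]
contact_force: [0.2, -0.3, -1.8]
opening: 0.0583
```

Call:
apply_moves:
  rows:
    - {"xyz": [0, 0, 15], "turn": 0}
    - {"xyz": [0, 0, 15], "turn": 0}
    - {"xyz": [0, 0, 12], "turn": 0}
    - {"xyz": [0, 0, 0], "turn": 0}
    - {"xyz": [0, 0, 0], "turn": 0}

```text
time: 28.48
tool_pos: [0.449, 0.0614, 0.0896]
tool_rot: [-3.142, -0.001, 0.0]
contact_force: [0.9, 0.1, -1.7]
opening: 0.0582
```

```bash
python3 - <<'E'
from h import *
o=robot.observe();print(o["contact_force"])
plan([.4983,.061,.088],0)
s=avg("side");P=(270,205);crop(s,P[0]-40,P[1]-25,P[0]+40,P[1]+45,8,"pics/h2.png")
E
```

```text
[ 0.86645524  0.11922717 -1.70208179]
from [0.449  0.0614 0.0896] yaw 0.01 shift [49.3  0.4  1.6] = 2 x [24.65  0.2   0.8 ]
 turn 0.0001 = 1 x 0.0001
 j6 would be 1.69
```

View pics/h2.png

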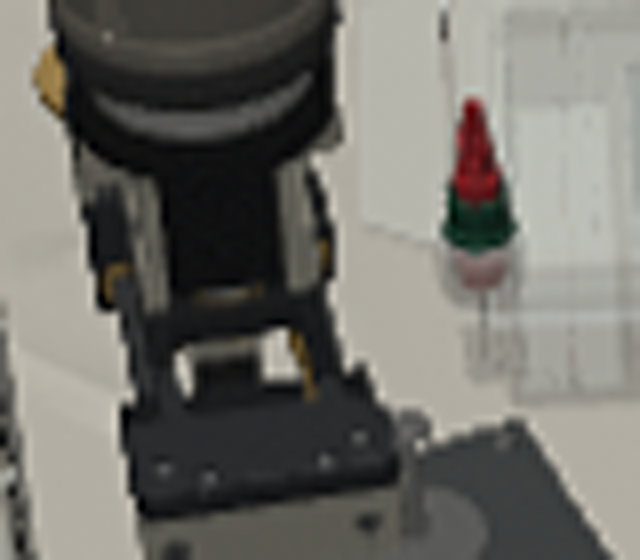

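Call:
apply_moves:
  rows:
    - {"xyz": [10, 0.3, 1], "turn": 0}
    - {"xyz": [8, 0, 0], "turn": 0}
    - {"xyz": [6, 0, 0], "turn": 0}
    - {"xyz": [4, 0, 0], "turn": 0}
    - {"xyz": [0, 0, 0], "turn": 0}

```text
time: 29.25
tool_pos: [0.4769, 0.061, 0.0882]
tool_rot: [-3.142, 0.0, -0.0]
contact_force: [-0.2, 0.1, -1.3]
opening: 0.0581
```

Call:
apply_moves:
  rows:
    - {"xyz": [4, 0, 0], "turn": 0}
    - {"xyz": [4, 0, 0], "turn": 0}
    - {"xyz": [0, 0, 0], "turn": 0}

```text
time: 29.62
tool_pos: [0.485, 0.061, 0.0884]
tool_rot: [-3.142, -0.0, -0.0]
contact_force: [0.1, 0.2, -1.4]
opening: 0.0582
```

Call:
apply_moves:
  rows:
    - {"xyz": [4, 0, 0], "turn": 0}
    - {"xyz": [4, 0, 0], "turn": 0}
    - {"xyz": [3, 0, 0], "turn": 0}
    - {"xyz": [2, 0, 0], "turn": 0}
    - {"xyz": [0, 0, 0], "turn": 0}

```text
time: 30.25
tool_pos: [0.4978, 0.061, 0.0883]
tool_rot: [-3.141, 0.0, -0.0]
contact_force: [0.6, 0.6, -1.3]
opening: 0.0579
```

Call:
apply_moves:
  rows:
    - {"xyz": [1, 0, 0], "turn": 0}
    - {"xyz": [1, 0, 0], "turn": 0}
    - {"xyz": [0, 0, 0], "turn": 0}

```text
time: 30.62
tool_pos: [0.4997, 0.061, 0.0883]
tool_rot: [-3.142, -0.0, -0.0]
contact_force: [0.1, -0.7, -2.0]
opening: 0.0581
```

Call:
apply_moves:
  rows:
    - {"xyz": [1, 0, 0], "turn": 0}
    - {"xyz": [0.8, 0, 0], "turn": 0}
    - {"xyz": [0, 0, 0], "turn": 0}

```text
time: 31.0
tool_pos: [0.5002, 0.0611, 0.0878]
tool_rot: [-3.142, 0.003, -0.0]
contact_force: [-5.0, -0.3, -2.1]
opening: 0.0582
```

Call:
apply_moves:
  rows:
    - {"xyz": [-2.7, 0, 0], "turn": 0}
    - {"xyz": [0, 0, 3], "turn": 0}
    - {"xyz": [0, 0, 2], "turn": 0}
    - {"xyz": [0, 0, 0.8], "turn": 0}
    - {"xyz": [0, 0, 0], "turn": 0}

```text
time: 31.62
tool_pos: [0.4989, 0.0611, 0.0824]
tool_rot: [-3.142, -0.0, -0.0]
contact_force: [-0.3, -0.4, -1.7]
opening: 0.0582
```

Call:
apply_moves:
  rows:
    - {"xyz": [0, 0, 0.6], "turn": 0}
    - {"xyz": [0, 0, 0.5], "turn": 0}
    - {"xyz": [0, 0, 0.4], "turn": 0}
    - {"xyz": [0, 0, 0], "turn": 0}

```text
time: 32.12
tool_pos: [0.4988, 0.061, 0.081]
tool_rot: [-3.141, -0.0, -0.0]
contact_force: [-0.9, -0.2, -0.8]
opening: 0.0585
```

Call:
apply_moves:
  rows:
    - {"xyz": [0, 0, 0], "turn": 0}
    - {"xyz": [0, 0, 0], "turn": 0}
    - {"xyz": [0, 0, 0], "turn": 0}
    - {"xyz": [0, 0, 0], "turn": 0}
    - {"xyz": [0, 0, -15], "turn": 0}
    - {"xyz": [0, 0, -25], "turn": 0}
    - {"xyz": [0, 0, -25], "turn": 0}
    - {"xyz": [0, 0, -25], "turn": 0}
    - {"xyz": [0, 0, 0], "turn": 0}
  gripper: 1

```text
time: 33.25
tool_pos: [0.5001, 0.061, 0.1736]
tool_rot: [3.142, -0.005, -0.0]
contact_force: [-0.1, 0.1, 0.0]
opening: 0.0919
```

```bash
python3 - <<'E'
from h import *
plan([.4405,.4135,.12],20,step=32)
for n,z in (("side",.084),("top",.084)):
    for w,a,q in masses(avg(n),z,60): print(n,w.round(4),a.round(1),q.round(2))
E
```

```text
from [0.5001 0.061  0.1736] yaw -0.01 shift [ -59.7 -352.5   53.6] = 12 x [ -4.98 -29.38   4.47]
 turn -0.3492 = 3 x -0.1164
 j6 would be 1.98
side [0.4363 0.3071 0.084 ] 23.4 0.98
side [ 0.4636 -0.278   0.084 ] 173.8 0.93
side [ 0.4478 -0.4098  0.084 ] -175.5 0.98
top [ 0.468 -0.203  0.084] -175.6 0.94
top [ 0.4518 -0.3357  0.084 ] -170.8 0.96
top [0.4398 0.3856 0.084 ] 23.0 0.96
```

Call:
apply_moves:
  rows:
    - {"xyz": [-5, -29.4, 0], "turn": 0}
    - {"xyz": [-5, -29.4, 0], "turn": 0}
    - {"xyz": [-5, -29.4, 0], "turn": 0}
    - {"xyz": [-5, -29.4, 0], "turn": 0}
    - {"xyz": [-5, -29.4, 0], "turn": 0}
    - {"xyz": [-5, -29.4, 0], "turn": 0}
    - {"xyz": [-5, -29.4, 0], "turn": 0}
    - {"xyz": [-5, -29.4, 0], "turn": 0}
    - {"xyz": [-5, -29.4, 10], "turn": 0}
    - {"xyz": [-5, -29.4, 15], "turn": 0}

```text
time: 34.8
tool_pos: [0.4486, 0.356, 0.1454]
tool_rot: [-3.142, 0.0, -0.0]
contact_force: [-0.1, -0.9, 0.5]
opening: 0.0915
```

Call:
apply_moves:
  rows:
    - {"xyz": [-5, -29.4, 20], "turn": 0}
    - {"xyz": [-5, -29.4, 20], "turn": 0}
    - {"xyz": [0, 0, 20], "turn": -0.131}
    - {"xyz": [0, 0, 20], "turn": -0.131}
    - {"xyz": [0, 0, 20], "turn": -0.131}
    - {"xyz": [0, 0, 15], "turn": 0}
    - {"xyz": [0, 0, 0], "turn": 0}
    - {"xyz": [0, 0, 0], "turn": 0}

```text
time: 35.8
tool_pos: [0.4392, 0.4141, 0.0316]
tool_rot: [-3.141, -0.001, 0.391]
contact_force: [-0.3, 0.8, 0.5]
opening: 0.0915
```

```bash
python3 - <<'E'
from h import *
plan([.4408,.4135,.0014],22.5,step=32)
E
```

```text
from [0.4392 0.4141 0.0316] yaw 22.42 shift [ 1.2  1.1 30.2] = 1 x [ 1.2  1.1 30.2]
 turn -0.0013 = 1 x -0.0013
 j6 would be 1.93
```

Call:
apply_moves:
  rows:
    - {"xyz": [1.2, 1, 12], "turn": 0}
    - {"xyz": [0, 0, 12], "turn": 0}
    - {"xyz": [0, 0, 6], "turn": 0}
    - {"xyz": [0, 0, 0], "turn": 0}

```text
time: 36.3
tool_pos: [0.4402, 0.4133, 0.0007]
tool_rot: [3.142, 0.0, 0.393]
contact_force: [-0.8, -0.1, 0.4]
opening: 0.0916
```

Call:
apply_moves:
  rows:
    - {"xyz": [0, 0, 0], "turn": 0}
    - {"xyz": [0, 0, 0], "turn": 0}
    - {"xyz": [0, 0, 0], "turn": 0}
    - {"xyz": [0, 0, 0], "turn": 0}
    - {"xyz": [0, 0, 0], "turn": 0}
    - {"xyz": [0, 0, 0], "turn": 0}
  gripper: 0.5

```text
time: 37.05
tool_pos: [0.4403, 0.4134, 0.001]
tool_rot: [-3.142, -0.0, 0.393]
contact_force: [-0.1, -0.2, 0.6]
opening: 0.0582
```

Call:
apply_moves:
  rows:
    - {"xyz": [0, 0, -10], "turn": 0}
    - {"xyz": [0, 0, -20], "turn": 0}
    - {"xyz": [0, 0, -30], "turn": 0}
    - {"xyz": [0, 0, -40], "turn": 0}
    - {"xyz": [0, 0, -40], "turn": 0}
    - {"xyz": [0, 0, 0], "turn": 0}

```text
time: 37.8
tool_pos: [0.4419, 0.4146, 0.1452]
tool_rot: [-3.14, -0.008, 0.393]
contact_force: [0.8, 0.5, -2.2]
opening: 0.058
```

```bash
python3 - <<'E'
from h import *
o=robot.observe();p=o["tool_pos"];print(o["contact_force"],o["opening"])
plan([.4998,.009,.14],90,step=32)
for n in("top","side"):
    for w,a,q in masses(avg(n),p[2]+.004,40):print(n,w.round(4),a.round(1),q.round(2))
for n in("top","side"):
    for w,a,q in masses(avg(n),.084,40):
        if abs(w[1]-.06)<.03: print(n,w.round(4),a.round(1),q.round(2))
E
```

```text
[ 0.82633144  0.46633846 -2.21812839] 0.05800165076578251
from [0.4419 0.4146 0.1452] yaw 22.51 shift [-101.8  396.8    5.2] = 13 x [-7.83 30.52  0.4 ]
 turn -1.178 = 7 x -0.1683
 j6 would be 0.02
top [0.4954 0.0588 0.1492] 7.8 0.87
top [ 0.4668 -0.1884  0.1492] -177.0 0.6
top [ 0.4516 -0.3126  0.1492] -175.0 0.57
side [0.5059 0.0061 0.1492] 62.2 0.28
side [ 0.4896 -0.0116  0.1492] 67.1 0.85
side [ 0.4581 -0.3243  0.1492] 178.2 0.77
side [ 0.4434 -0.4468  0.1492] -170.1 0.85
top [0.4986 0.0612 0.084 ] 9.1 0.85
side [0.515  0.0766 0.084 ] 62.1 0.29
side [0.4975 0.0576 0.084 ] 65.5 0.9
```

Call:
apply_moves:
  rows:
    - {"xyz": [-7.8, 30.5, -0.5], "turn": 0}
    - {"xyz": [-7.8, 30.5, 0], "turn": 0}
    - {"xyz": [-7.8, 30.5, 0], "turn": 0}
    - {"xyz": [-7.8, 30.5, 0], "turn": 0}
    - {"xyz": [-7.8, 30.5, 0], "turn": 0}
    - {"xyz": [-7.8, 30.5, 0], "turn": 0}
    - {"xyz": [-7.8, 30.5, 0], "turn": 0}
    - {"xyz": [-7.8, 30.5, 0], "turn": 0}
    - {"xyz": [-7.8, 30.5, 0], "turn": 0}
    - {"xyz": [-7.8, 30.5, 0], "turn": 0}

```text
time: 39.65
tool_pos: [0.4852, 0.1007, 0.1417]
tool_rot: [3.141, -0.0, 0.393]
contact_force: [0.1, 0.0, -1.5]
opening: 0.0581
```

Call:
apply_moves:
  rows:
    - {"xyz": [-7.8, 30.5, 0], "turn": 0}
    - {"xyz": [-7.8, 30.5, 0], "turn": 0}
    - {"xyz": [-7.8, 30.5, 0], "turn": 0}
    - {"xyz": [0, 0, 0], "turn": -0.168}
    - {"xyz": [0, 0, 0], "turn": -0.168}
    - {"xyz": [0, 0, 0], "turn": -0.168}
    - {"xyz": [0, 0, 0], "turn": -0.168}
    - {"xyz": [0, 0, 0], "turn": -0.168}
    - {"xyz": [0, 0, 0], "turn": -0.168}
    - {"xyz": [0, 0, 0], "turn": -0.17}

```text
time: 40.9
tool_pos: [0.4985, 0.0083, 0.1416]
tool_rot: [3.141, -0.0, 1.576]
contact_force: [0.7, -0.3, -1.9]
opening: 0.0581
```

Call:
apply_moves:
  rows:
    - {"xyz": [0, 0, 0], "turn": 0}
    - {"xyz": [0, 0, 0], "turn": 0}

```text
time: 41.15
tool_pos: [0.4985, 0.0083, 0.1416]
tool_rot: [3.141, -0.0, 1.567]
contact_force: [0.1, 0.4, -1.6]
opening: 0.058
```

```bash
python3 - <<'E'
from h import *
plan([.4998,.0085,.095],90)
E
```

```text
from [0.4985 0.0083 0.1416] yaw 89.81 shift [ 0.2  1.3 46.6] = 2 x [ 0.1   0.65 23.3 ]
 turn -0.0033 = 1 x -0.0033
 j6 would be 0.02
```

Call:
apply_moves:
  rows:
    - {"xyz": [0, 1.3, 20], "turn": 0}
    - {"xyz": [0, 0, 20], "turn": 0}
    - {"xyz": [0, 0, 6.5], "turn": 0}
    - {"xyz": [0, 0, 0], "turn": 0}
    - {"xyz": [10, 0, 0], "turn": 0}
    - {"xyz": [8, 0, 0], "turn": 0}
    - {"xyz": [6, 0, 0], "turn": 0}
    - {"xyz": [4, 0, 0], "turn": 0}
    - {"xyz": [0, 0, 0], "turn": 0}

```text
time: 42.28
tool_pos: [0.4997, 0.0366, 0.095]
tool_rot: [3.142, -0.0, 1.571]
contact_force: [-0.0, 0.6, -1.0]
opening: 0.0581
```

Call:
apply_moves:
  rows:
    - {"xyz": [4, 0, 0], "turn": 0}
    - {"xyz": [4, 0, 0], "turn": 0}
    - {"xyz": [0, 0, 0], "turn": 0}

```text
time: 42.65
tool_pos: [0.4997, 0.0445, 0.095]
tool_rot: [-3.142, -0.0, 1.571]
contact_force: [0.1, -0.1, -1.6]
opening: 0.0586
```

Call:
apply_moves:
  rows:
    - {"xyz": [4, 0, 0], "turn": 0}
    - {"xyz": [4, 0, 0], "turn": 0}
    - {"xyz": [4, 0, 0], "turn": 0}
    - {"xyz": [3, 0, 0], "turn": 0}
    - {"xyz": [0, 0, 0], "turn": 0}

```text
time: 43.28
tool_pos: [0.4997, 0.0595, 0.095]
tool_rot: [3.142, -0.0, 1.571]
contact_force: [-0.5, -0.3, -2.2]
opening: 0.0584
```

Call:
apply_moves:
  rows:
    - {"xyz": [1, 0, 0], "turn": 0}
    - {"xyz": [1, 0, 0], "turn": 0}
    - {"xyz": [0, 0, 0], "turn": 0}

```text
time: 43.65
tool_pos: [0.4997, 0.0613, 0.095]
tool_rot: [3.142, -0.0, 1.571]
contact_force: [0.6, -0.8, -1.1]
opening: 0.058
```

Call:
apply_moves:
  rows:
    - {"xyz": [0.8, 0, 0], "turn": 0}
    - {"xyz": [0.8, 0, 0], "turn": 0}
    - {"xyz": [0, 0, 0], "turn": 0}

```text
time: 44.02
tool_pos: [0.4997, 0.0629, 0.095]
tool_rot: [3.142, -0.0, 1.571]
contact_force: [0.0, -0.6, -1.8]
opening: 0.0585
```

Call:
apply_moves:
  rows:
    - {"xyz": [0.8, 0, 0], "turn": 0}
    - {"xyz": [0.8, 0, 0], "turn": 0}
    - {"xyz": [0, 0, 0], "turn": 0}

```text
time: 44.4
tool_pos: [0.4998, 0.0637, 0.095]
tool_rot: [-3.142, 0.001, 1.571]
contact_force: [0.3, -5.3, -2.4]
opening: 0.0583
```

Call:
apply_moves:
  rows:
    - {"xyz": [-2.8, 0, 0], "turn": 0}
    - {"xyz": [0, 0, 3], "turn": 0}
    - {"xyz": [0, 0, 2], "turn": 0}
    - {"xyz": [0, 0, 0.7], "turn": 0}
    - {"xyz": [0, 0, 0], "turn": 0}

```text
time: 45.02
tool_pos: [0.4997, 0.0618, 0.0892]
tool_rot: [-3.141, -0.0, 1.571]
contact_force: [-0.3, -0.2, -2.0]
opening: 0.0578
```

Call:
apply_moves:
  rows:
    - {"xyz": [0, 0, 0.5], "turn": 0}
    - {"xyz": [0, 0, 0.4], "turn": 0}
    - {"xyz": [0, 0, 0], "turn": 0}

```text
time: 45.4
tool_pos: [0.4997, 0.0617, 0.0884]
tool_rot: [3.142, -0.0, 1.571]
contact_force: [0.5, 0.0, -2.5]
opening: 0.0583
```

Call:
apply_moves:
  rows:
    - {"xyz": [0, 0, 0.5], "turn": 0}
    - {"xyz": [0, 0, 0.4], "turn": 0}
    - {"xyz": [0, 0, 0], "turn": 0}

```text
time: 45.78
tool_pos: [0.4998, 0.0617, 0.088]
tool_rot: [3.141, -0.0, 1.571]
contact_force: [-2.5, 1.4, 3.9]
opening: 0.0584
```

Contact; release and go for C.

Call:
apply_moves:
  rows:
    - {"xyz": [0, 0, -0.5], "turn": 0}
    - {"xyz": [0, 0, 0], "turn": 0}
    - {"xyz": [0, 0, 0], "turn": 0}
    - {"xyz": [0, 0, 0], "turn": 0}
    - {"xyz": [0, 0, 0], "turn": 0}
    - {"xyz": [0, 0, -15], "turn": 0}
    - {"xyz": [0, 0, -25], "turn": 0}
    - {"xyz": [0, 0, -25], "turn": 0}
    - {"xyz": [0, 0, -15], "turn": 0}
    - {"xyz": [0, 0, 0], "turn": 0}
  gripper: 1

```text
time: 47.02
tool_pos: [0.5006, 0.0617, 0.1699]
tool_rot: [3.138, -0.0, 1.571]
contact_force: [-0.0, -0.3, -0.4]
opening: 0.0919
```

```bash
python3 - <<'E'
from h import *
plan([.4705,-.2213,.12],-1,step=30)
E
```

```text
from [0.5006 0.0617 0.1699] yaw 90.0 shift [-283.   -30.1   49.9] = 10 x [-28.3   -3.01   4.99]
 turn 1.5883 = 10 x 0.1588
 j6 would be 1.15
```

Call:
apply_moves:
  rows:
    - {"xyz": [-28.3, -3, 0], "turn": 0}
    - {"xyz": [-28.3, -3, 0], "turn": 0}
    - {"xyz": [-28.3, -3, 0], "turn": 0}
    - {"xyz": [-28.3, -3, 0], "turn": 0}
    - {"xyz": [-28.3, -3, 0], "turn": 0}
    - {"xyz": [-28.3, -3, 0], "turn": 0}
    - {"xyz": [-28.3, -3, 0], "turn": 0}
    - {"xyz": [-28.3, -3, 0], "turn": 0}
    - {"xyz": [-28.3, -3, 0], "turn": 0}
    - {"xyz": [-28.3, -3, 0], "turn": 0}

```text
time: 48.28
tool_pos: [0.4693, -0.2221, 0.1675]
tool_rot: [-3.141, -0.001, 1.571]
contact_force: [0.1, -0.4, 0.3]
opening: 0.0922
```

Call:
apply_moves:
  rows:
    - {"xyz": [0, 0, 13], "turn": 0.158}
    - {"xyz": [0, 0, 13], "turn": 0.158}
    - {"xyz": [0, 0, 13], "turn": 0.158}
    - {"xyz": [0, 0, 13], "turn": 0.158}
    - {"xyz": [0, 0, 13], "turn": 0.158}
    - {"xyz": [0, 0, 13], "turn": 0.158}
    - {"xyz": [0, 0, 13], "turn": 0.158}
    - {"xyz": [0, 0, 13], "turn": 0.158}
    - {"xyz": [0, 0, 13], "turn": 0.158}
    - {"xyz": [0, 0, 13], "turn": 0.158}

```text
time: 49.52
tool_pos: [0.4694, -0.2211, 0.0371]
tool_rot: [-3.141, 0.001, -0.014]
contact_force: [0.1, 0.0, -0.3]
opening: 0.0919
```

Call:
apply_moves:
  rows:
    - {"xyz": [0, 0, 0], "turn": 0}
    - {"xyz": [0, 0, 0], "turn": 0}

```text
time: 49.78
tool_pos: [0.4698, -0.2213, 0.0382]
tool_rot: [-3.142, -0.0, -0.006]
contact_force: [-0.6, 0.2, 0.4]
opening: 0.0918
```

```bash
python3 - <<'E'
from h import *
plan([.4705,-.2213,.0014],-.5,step=30)
for z in(.084,.092):
    for n in("top","side"):
        c=avg(n)
        for w,a,q in masses(c,z,40):
            if abs(w[1]-.06)<.04: print(z,n,w.round(4),a.round(1),q.round(2))
E
```

```text
from [ 0.4698 -0.2213  0.0382] yaw -0.35 shift [ 0.7 -0.  36.8] = 2 x [ 0.35 -0.   18.4 ]
 turn 0.0026 = 1 x 0.0026
 j6 would be 1.14
```

Call:
apply_moves:
  rows:
    - {"xyz": [0.7, 0, 15], "turn": 0}
    - {"xyz": [0, 0, 15], "turn": 0}
    - {"xyz": [0, 0, 6.6], "turn": 0}
    - {"xyz": [0, 0, 0], "turn": 0}

```text
time: 50.88
tool_pos: [0.4701, -0.2211, 0.0007]
tool_rot: [-3.141, 0.001, -0.009]
contact_force: [-0.1, 0.0, 0.2]
opening: 0.0921
```

Call:
apply_moves:
  rows:
    - {"xyz": [0, 0, 0], "turn": 0}
    - {"xyz": [0, 0, 0], "turn": 0}
    - {"xyz": [0, 0, 0], "turn": 0}
    - {"xyz": [0, 0, 0], "turn": 0}
    - {"xyz": [0, 0, 0], "turn": 0}
    - {"xyz": [0, 0, 0], "turn": 0}
  gripper: 0.5

```text
time: 51.62
tool_pos: [0.4704, -0.2213, 0.0014]
tool_rot: [-3.141, -0.0, -0.009]
contact_force: [0.3, -0.3, -0.9]
opening: 0.0582
```

Call:
apply_moves:
  rows:
    - {"xyz": [0, 0, -10], "turn": 0}
    - {"xyz": [0, 0, -20], "turn": 0}
    - {"xyz": [0, 0, -30], "turn": 0}
    - {"xyz": [0, 0, -40], "turn": 0}
    - {"xyz": [0, 0, -40], "turn": 0}
    - {"xyz": [0, 0, 0], "turn": 0}

```text
time: 52.38
tool_pos: [0.472, -0.2223, 0.145]
tool_rot: [3.138, -0.006, -0.009]
contact_force: [0.5, 0.0, -1.7]
opening: 0.0581
```

```bash
python3 - <<'E'
from h import *
o=robot.observe();p=o["tool_pos"];print(o["contact_force"],o["opening"])
plan([.5518,.0615,.14],0,step=30)
for n in("top","side"):
    c=avg(n);m=brass(c);k,l,st,ce=cv2.connectedComponentsWithStats(m)
    print(n,[(st[i].tolist(),ray(c,ce[i],.092).round(3).tolist()) for i in range(1,k) if st[i,4]>25])
E
```

```text
[ 0.51568259  0.00736366 -1.73767951] 0.05812198309689926
from [ 0.472  -0.2223  0.145 ] yaw -0.52 shift [  77.2 -284.6    5. ] = 10 x [  7.72 -28.46   0.5 ]
 turn -0.0091 = 1 x -0.0091
 j6 would be 1.68
top [([377, 64, 28, 21, 247], [1.007, -0.134, 0.092]), ([403, 64, 39, 23, 223], [0.993, -0.234, 0.092]), ([294, 67, 19, 20, 211], [1.008, 0.076, 0.092]), ([301, 89, 16, 10, 70], [0.959, 0.062, 0.092]), ([301, 268, 25, 25, 418], [0.501, 0.059, 0.092])]
side [([281, 407, 30, 27, 551], [0.449, -0.414, 0.092])]
```

Call:
apply_moves:
  rows:
    - {"xyz": [7.7, -28.5, 0], "turn": 0}
    - {"xyz": [7.7, -28.5, 0], "turn": 0}
    - {"xyz": [7.7, -28.5, 0], "turn": 0}
    - {"xyz": [7.7, -28.5, 0], "turn": 0}
    - {"xyz": [7.7, -28.5, 0], "turn": 0}
    - {"xyz": [7.7, -28.5, 0], "turn": 0}
    - {"xyz": [7.7, -28.5, 0], "turn": 0}
    - {"xyz": [7.7, -28.5, 0], "turn": 0}
    - {"xyz": [7.7, -28.5, 0], "turn": 0}
    - {"xyz": [7.7, -28.1, 0], "turn": -0.009}

```text
time: 53.92
tool_pos: [0.5498, 0.0635, 0.1403]
tool_rot: [-3.141, 0.002, 0.0]
contact_force: [0.0, -0.7, -1.0]
opening: 0.0579
```

Call:
apply_moves:
  rows:
    - {"xyz": [0, 0, 0], "turn": 0}
    - {"xyz": [0, 0, 0], "turn": 0}

```text
time: 54.18
tool_pos: [0.5495, 0.0622, 0.1407]
tool_rot: [3.141, 0.002, -0.0]
contact_force: [0.6, 0.2, -1.6]
opening: 0.0583
```

```bash
python3 - <<'E'
from h import *
plan([.5518,.0612,.1015],0)
E
```

```text
from [0.5495 0.0622 0.1407] yaw -0.0 shift [ 2.3  1.  39.2] = 2 x [ 1.15  0.5  19.6 ]
 turn -0.0 = 1 x -0.0
 j6 would be 1.68
```

Call:
apply_moves:
  rows:
    - {"xyz": [2.3, 1, 15], "turn": 0}
    - {"xyz": [0, 0, 15], "turn": 0}
    - {"xyz": [0, 0, 9.2], "turn": 0}
    - {"xyz": [0, 0, 0], "turn": 0}
    - {"xyz": [-10, 0, 0], "turn": 0}
    - {"xyz": [-8, 0, 0], "turn": 0}
    - {"xyz": [-6, 0, 0], "turn": 0}
    - {"xyz": [-4, 0, 0], "turn": 0}
    - {"xyz": [0, 0, 0], "turn": 0}

```text
time: 55.3
tool_pos: [0.5242, 0.0616, 0.1024]
tool_rot: [-3.142, -0.0, -0.0]
contact_force: [-0.0, -0.4, -1.6]
opening: 0.0581
```

Call:
apply_moves:
  rows:
    - {"xyz": [-4, 0, 0], "turn": 0}
    - {"xyz": [-4, 0, 0], "turn": 0}
    - {"xyz": [0, 0, 0], "turn": 0}

```text
time: 55.68
tool_pos: [0.516, 0.0616, 0.1022]
tool_rot: [-3.142, 0.0, -0.0]
contact_force: [0.6, -0.5, -2.0]
opening: 0.0581
```

Call:
apply_moves:
  rows:
    - {"xyz": [-4, 0, 0], "turn": 0}
    - {"xyz": [-4, 0, 0], "turn": 0}
    - {"xyz": [-4, 0, 0], "turn": 0}
    - {"xyz": [-3, 0, 0], "turn": 0}
    - {"xyz": [0, 0, 0], "turn": 0}

```text
time: 56.3
tool_pos: [0.5011, 0.0616, 0.1023]
tool_rot: [-3.141, -0.0, -0.0]
contact_force: [0.4, -0.3, -1.9]
opening: 0.058
```

Call:
apply_moves:
  rows:
    - {"xyz": [-1, 0, 0], "turn": 0}
    - {"xyz": [-1, 0, 0], "turn": 0}
    - {"xyz": [0, 0, 0], "turn": 0}

```text
time: 56.68
tool_pos: [0.4993, 0.0616, 0.1022]
tool_rot: [-3.142, 0.0, -0.0]
contact_force: [-0.8, -0.5, -1.7]
opening: 0.058
```

Call:
apply_moves:
  rows:
    - {"xyz": [0.4, 0, 2], "turn": 0}
    - {"xyz": [0, 0, 2], "turn": 0}
    - {"xyz": [0, 0, 1], "turn": 0}
    - {"xyz": [0, 0, 0.5], "turn": 0}
    - {"xyz": [0, 0, 0], "turn": 0}

```text
time: 57.3
tool_pos: [0.4997, 0.0616, 0.0967]
tool_rot: [-3.142, 0.0, -0.0]
contact_force: [0.1, -0.5, -2.1]
opening: 0.0582
```

Call:
apply_moves:
  rows:
    - {"xyz": [0, 0, 0.5], "turn": 0}
    - {"xyz": [0, 0, 0], "turn": 0}

```text
time: 57.55
tool_pos: [0.4998, 0.0616, 0.0965]
tool_rot: [-3.142, -0.0, -0.0]
contact_force: [-0.8, 0.5, 2.1]
opening: 0.0582
```

Contact at the expected height. Release, and go for D.

Call:
apply_moves:
  rows:
    - {"xyz": [0, 0, 0], "turn": 0}
    - {"xyz": [0, 0, 0], "turn": 0}
    - {"xyz": [0, 0, 0], "turn": 0}
    - {"xyz": [0, 0, 0], "turn": 0}
    - {"xyz": [0, 0, -15], "turn": 0}
    - {"xyz": [0, 0, -25], "turn": 0}
    - {"xyz": [0, 0, -25], "turn": 0}
    - {"xyz": [0, 0, -10], "turn": 0}
    - {"xyz": [0, 0, 0], "turn": 0}
  gripper: 1

```text
time: 58.68
tool_pos: [0.5, 0.0616, 0.1719]
tool_rot: [-3.142, -0.002, -0.0]
contact_force: [-0.4, -0.5, -1.0]
opening: 0.0917
```

```bash
python3 - <<'E'
from h import *
plan([.4531,-.3641,.12],6.5,step=30)
EOF=0
E
```

```text
from [0.5    0.0616 0.1719] yaw -0.01 shift [-46.8 425.7  51.9] = 15 x [-3.12 28.38  3.46]
 turn -0.1136 = 1 x -0.1136
 j6 would be 0.78
```

Call:
apply_moves:
  rows:
    - {"xyz": [-3.1, 28.4, 0], "turn": 0}
    - {"xyz": [-3.1, 28.4, 0], "turn": 0}
    - {"xyz": [-3.1, 28.4, 0], "turn": 0}
    - {"xyz": [-3.1, 28.4, 0], "turn": 0}
    - {"xyz": [-3.1, 28.4, 0], "turn": 0}
    - {"xyz": [-3.1, 28.4, 0], "turn": 0}
    - {"xyz": [-3.1, 28.4, 0], "turn": 0}
    - {"xyz": [-3.1, 28.4, 0], "turn": 0}
    - {"xyz": [-3.1, 28.4, 0], "turn": 0}
    - {"xyz": [-3.1, 28.4, 0], "turn": 0}

```text
time: 59.92
tool_pos: [0.468, -0.223, 0.17]
tool_rot: [-3.14, 0.002, -0.0]
contact_force: [0.5, 0.9, -0.0]
opening: 0.0918
```

Call:
apply_moves:
  rows:
    - {"xyz": [-3.1, 28.4, 15], "turn": 0}
    - {"xyz": [-3.1, 28.4, 15], "turn": 0}
    - {"xyz": [-3.1, 28.4, 15], "turn": 0}
    - {"xyz": [-3.1, 28.4, 15], "turn": 0}
    - {"xyz": [-3.1, 28.4, 15], "turn": 0}
    - {"xyz": [0, 0, 20], "turn": -0.114}
    - {"xyz": [0, 0, 20], "turn": 0}
    - {"xyz": [0, 0, 20], "turn": 0}
    - {"xyz": [0, 0, 0], "turn": 0}
    - {"xyz": [0, 0, 0], "turn": 0}

```text
time: 61.18
tool_pos: [0.4532, -0.3645, 0.0363]
tool_rot: [-3.141, 0.0, 0.114]
contact_force: [-0.7, -0.5, -0.5]
opening: 0.0917
```

```bash
python3 - <<'E'
from h import *
plan([.4531,-.3641,.0014],6.5,step=30)
for n in("top","side"):
    c=avg(n);m=brass(c);k,l,st,ce=cv2.connectedComponentsWithStats(m)
    print(n,[(st[i].tolist(),ray(c,ce[i],.1).round(3).tolist()) for i in range(1,k) if st[i,4]>25 and st[i,1]>100])
E
```

```text
from [ 0.4532 -0.3645  0.0363] yaw 6.52 shift [-0.1 -0.4 34.9] = 2 x [-0.05 -0.2  17.45]
 turn 0.0003 = 1 x 0.0003
 j6 would be 0.78
top [([300, 268, 26, 26, 487], [0.499, 0.061, 0.1])]
side [([273, 233, 7, 7, 30], [0.491, 0.076, 0.1]), ([277, 233, 17, 16, 157], [0.511, 0.056, 0.1])]
```

Call:
apply_moves:
  rows:
    - {"xyz": [0, -0.4, 15], "turn": 0}
    - {"xyz": [0, 0, 14], "turn": 0}
    - {"xyz": [0, 0, 5.7], "turn": 0}
    - {"xyz": [0, 0, 0], "turn": 0}

```text
time: 61.98
tool_pos: [0.4529, -0.3638, 0.0009]
tool_rot: [-3.141, 0.001, 0.114]
contact_force: [0.1, -0.6, 0.0]
opening: 0.0918
```

Call:
apply_moves:
  rows:
    - {"xyz": [0, 0, 0], "turn": 0}
    - {"xyz": [0, 0, 0], "turn": 0}
    - {"xyz": [0, 0, 0], "turn": 0}
    - {"xyz": [0, 0, 0], "turn": 0}
    - {"xyz": [0, 0, 0], "turn": 0}
    - {"xyz": [0, 0, 0], "turn": 0}
  gripper: 0.5

```text
time: 62.72
tool_pos: [0.4531, -0.364, 0.0015]
tool_rot: [-3.141, -0.0, 0.114]
contact_force: [-0.3, 0.6, -0.4]
opening: 0.058
```

Call:
apply_moves:
  rows:
    - {"xyz": [0, 0, -10], "turn": 0}
    - {"xyz": [0, 0, -20], "turn": 0}
    - {"xyz": [0, 0, -30], "turn": 0}
    - {"xyz": [0, 0, -40], "turn": 0}
    - {"xyz": [0, 0, -48], "turn": 0}
    - {"xyz": [0, 0, 0], "turn": 0}

```text
time: 63.48
tool_pos: [0.4548, -0.3657, 0.1543]
tool_rot: [3.134, -0.006, 0.114]
contact_force: [-0.7, -0.1, -2.3]
opening: 0.0587
```

```bash
python3 - <<'E'
from h import *
o=robot.observe();p=o["tool_pos"];print(o["contact_force"],o["opening"])
plan([.46,-.1,.15],90,step=30)
t=cam("top");s=cam("side");print('cup',proj(t,[.656,.0725,.055]),proj(s,[.656,.0725,.055]))
a=cv2.resize(t["frame"][195:315,280:380],(400,480),interpolation=2);b=cv2.resize(s["frame"][190:310,260:360],(400,480),interpolation=2)
cv2.imwrite("pics/k.png",np.hstack([a,b]))
E
```

```text
[-0.71453342 -0.09568908 -2.25924096] 0.05871180893191592
from [ 0.4548 -0.3657  0.1543] yaw 6.53 shift [  35.4 -263.4    4.3] = 9 x [  3.93 -29.27   0.48]
 turn -1.4569 = 9 x -0.1619
 j6 would be -0.21
cup [307.49280486 217.21570605] [341.87704007 240.85392643]
```

View pics/k.png

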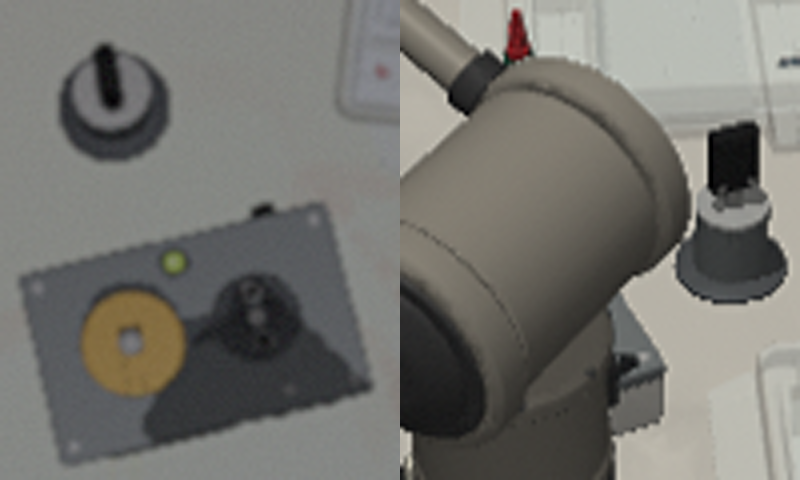

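Call:
apply_moves:
  rows:
    - {"xyz": [6.2, -29.5, 0], "turn": 0}
    - {"xyz": [6.2, -29.5, 0], "turn": 0}
    - {"xyz": [6.2, -29.5, 0], "turn": 0}
    - {"xyz": [6.2, -29.5, 0], "turn": 0}
    - {"xyz": [6.2, -29.5, 0], "turn": 0}
    - {"xyz": [6.2, -29.5, 0], "turn": 0}
    - {"xyz": [6.2, -29.5, 0], "turn": 0}
    - {"xyz": [6.2, -29.5, 0], "turn": 0}

```text
time: 64.58
tool_pos: [0.4746, -0.1226, 0.1479]
tool_rot: [-3.14, 0.003, 0.114]
contact_force: [0.6, -0.6, -2.0]
opening: 0.0585
```

Call:
apply_moves:
  rows:
    - {"xyz": [6.2, -29.5, 0], "turn": 0}
    - {"xyz": [6.2, -29.5, 0], "turn": 0}
    - {"xyz": [6.2, -29.5, 0], "turn": 0}
    - {"xyz": [6.2, -29.5, 0], "turn": 0}
    - {"xyz": [6.2, -29.5, 0], "turn": 0}
    - {"xyz": [6.2, -29.5, 0], "turn": 0}
    - {"xyz": [6.2, -29.5, 0], "turn": 0}
    - {"xyz": [6.2, -29, 0], "turn": 0}

```text
time: 65.58
tool_pos: [0.497, 0.1166, 0.1479]
tool_rot: [-3.141, 0.003, 0.114]
contact_force: [-0.3, 0.9, -2.6]
opening: 0.0583
```

Call:
apply_moves:
  rows:
    - {"xyz": [0, 0, 0], "turn": -0.162}
    - {"xyz": [0, 0, 0], "turn": -0.162}
    - {"xyz": [0, 0, 0], "turn": -0.162}
    - {"xyz": [0, 0, 0], "turn": -0.162}
    - {"xyz": [0, 0, 0], "turn": -0.162}
    - {"xyz": [0, 0, 0], "turn": -0.162}
    - {"xyz": [0, 0, 0], "turn": -0.162}
    - {"xyz": [0, 0, 0], "turn": -0.162}
    - {"xyz": [0, 0, 0], "turn": -0.161}
    - {"xyz": [0, 0, 0], "turn": 0}

```text
time: 66.82
tool_pos: [0.4972, 0.1156, 0.1481]
tool_rot: [-3.139, 0.0, 1.569]
contact_force: [-0.6, 0.3, -0.9]
opening: 0.0581
```

```bash
python3 - <<'E'
from h import *
plan([.4998,.1135,.1095],90)
E
```

```text
from [0.4972 0.1156 0.1481] yaw 89.92 shift [-2.1  2.6 38.6] = 2 x [-1.05  1.3  19.3 ]
 turn -0.0015 = 1 x -0.0015
 j6 would be 0.22
```

Call:
apply_moves:
  rows:
    - {"xyz": [-1.8, 2.6, 15], "turn": 0}
    - {"xyz": [0, 0, 15], "turn": 0}
    - {"xyz": [0, 0, 8.6], "turn": 0}
    - {"xyz": [0, 0, 0], "turn": 0}
    - {"xyz": [0, 0, 0], "turn": 0}

```text
time: 67.45
tool_pos: [0.501, 0.1139, 0.1111]
tool_rot: [3.141, -0.0, 1.571]
contact_force: [-1.0, -0.3, -1.1]
opening: 0.0581
```

```bash
python3 - <<'E'
from h import *
plan([.4998,.1135,.1095],90)
E
```

```text
from [0.501  0.1139 0.1111] yaw 89.99 shift [-0.4 -1.2  1.6] = 1 x [-0.4 -1.2  1.6]
 turn -0.0002 = 1 x -0.0002
 j6 would be 0.22
```

Call:
apply_moves:
  rows:
    - {"xyz": [0, -1.2, 1.4], "turn": 0}
    - {"xyz": [-10, 0, 0], "turn": 0}
    - {"xyz": [-8, 0, 0], "turn": 0}
    - {"xyz": [-6, 0, 0], "turn": 0}
    - {"xyz": [-4, 0, 0], "turn": 0}
    - {"xyz": [0, 0, 0], "turn": 0}

```text
time: 68.2
tool_pos: [0.4996, 0.0855, 0.1095]
tool_rot: [3.141, -0.0, 1.57]
contact_force: [0.6, -0.4, -1.6]
opening: 0.0579
```

Call:
apply_moves:
  rows:
    - {"xyz": [-4, 0, 0], "turn": 0}
    - {"xyz": [-4, 0, 0], "turn": 0}
    - {"xyz": [0, 0, 0], "turn": 0}

```text
time: 68.58
tool_pos: [0.4996, 0.0776, 0.1095]
tool_rot: [3.142, -0.0, 1.57]
contact_force: [-1.1, -0.3, -0.8]
opening: 0.0581
```

Call:
apply_moves:
  rows:
    - {"xyz": [-4, 0, 0], "turn": 0}
    - {"xyz": [-4, 0, 0], "turn": 0}
    - {"xyz": [-4, 0, 0], "turn": 0}
    - {"xyz": [-3, 0, 0], "turn": 0}
    - {"xyz": [0, 0, 0], "turn": 0}

```text
time: 69.2
tool_pos: [0.4996, 0.0626, 0.1095]
tool_rot: [3.142, -0.0, 1.57]
contact_force: [0.4, 0.0, -1.1]
opening: 0.0584
```

Call:
apply_moves:
  rows:
    - {"xyz": [-1, 0, 0], "turn": 0}
    - {"xyz": [0, 0, 2], "turn": 0}
    - {"xyz": [0, 0, 1.5], "turn": 0}
    - {"xyz": [0, 0, 0.7], "turn": 0}
    - {"xyz": [0, 0, 0], "turn": 0}

```text
time: 69.82
tool_pos: [0.4995, 0.0619, 0.1052]
tool_rot: [-3.141, -0.0, 1.571]
contact_force: [0.4, 0.5, -1.1]
opening: 0.0583
```

Call:
apply_moves:
  rows:
    - {"xyz": [0, 0, 0.5], "turn": 0}
    - {"xyz": [0, 0, 0.4], "turn": 0}
    - {"xyz": [0, 0, 0], "turn": 0}

```text
time: 70.2
tool_pos: [0.4996, 0.0619, 0.1046]
tool_rot: [3.141, -0.0, 1.571]
contact_force: [-0.7, 0.7, 1.6]
opening: 0.0584
```

Call:
apply_moves:
  rows:
    - {"xyz": [0, 0, 0], "turn": 0}
    - {"xyz": [0, 0, 0], "turn": 0}
    - {"xyz": [0, 0, 0], "turn": 0}
    - {"xyz": [0, 0, 0], "turn": 0}
    - {"xyz": [0, 0, -15], "turn": 0}
    - {"xyz": [0, 0, -25], "turn": 0}
    - {"xyz": [0, 0, -25], "turn": 0}
    - {"xyz": [0, 0, -15], "turn": 0}
    - {"xyz": [0, 0, 0], "turn": 0}
  gripper: 1

```text
time: 71.32
tool_pos: [0.5004, 0.0619, 0.1863]
tool_rot: [3.138, 0.0, 1.571]
contact_force: [-0.5, -0.6, -0.7]
opening: 0.0916
```

```bash
python3 - <<'E'
from h import *
plan([.656,.0725,.18],7.15,step=30)
s=cam("side");t=cam("top")
g=cv2.cvtColor(s["frame"],6);m=(g[205:275,320:375]<30).astype('u1');k,l,st,ce=cv2.connectedComponentsWithStats(m)
for i in range(1,k):
    if st[i,4]>40: print(st[i],ce[i]+[320,205],ray(s,ce[i]+[320,205],.096))
print('expected',proj(s,[.656,.0725,.096]))
E
```

```text
from [0.5004 0.0619 0.1863] yaw 90.0 shift [ 10.6 155.6   6.3] = 6 x [ 1.77 25.93  1.05]
 turn 1.446 = 9 x 0.1607
 j6 would be 1.56
[ 17  16  12  18 173] [342.50867052 229.        ] [0.65656499 0.07153183 0.096     ]
expected [342.19461734 228.78197854]
```

Call:
apply_moves:
  rows:
    - {"xyz": [1.8, 25.9, 0], "turn": 0}
    - {"xyz": [1.8, 25.9, 0], "turn": 0}
    - {"xyz": [1.8, 25.9, 0], "turn": 0}
    - {"xyz": [1.8, 25.9, 0], "turn": 0}
    - {"xyz": [1.8, 25.9, 0], "turn": 0}
    - {"xyz": [1.6, 26.1, 0], "turn": 0}
    - {"xyz": [0, 0, 0], "turn": 0.16}
    - {"xyz": [0, 0, 0], "turn": 0.16}
    - {"xyz": [0, 0, 0], "turn": 0.16}
    - {"xyz": [0, 0, 0], "turn": 0.16}
  gripper: 0.5

```text
time: 72.68
tool_pos: [0.6546, 0.0725, 0.1831]
tool_rot: [-3.14, 0.001, 0.925]
contact_force: [-0.6, 0.1, 0.5]
opening: 0.046
```

Call:
apply_moves:
  rows:
    - {"xyz": [0, 0, 0], "turn": 0.16}
    - {"xyz": [0, 0, 0], "turn": 0.16}
    - {"xyz": [0, 0, 0], "turn": 0.16}
    - {"xyz": [0, 0, 0], "turn": 0.16}
    - {"xyz": [0, 0, 0], "turn": 0.166}
    - {"xyz": [0, 0, 20], "turn": 0}
    - {"xyz": [0, 0, 20], "turn": 0}
    - {"xyz": [0, 0, 0], "turn": 0}
    - {"xyz": [0, 0, 0], "turn": 0}

```text
time: 73.8
tool_pos: [0.6553, 0.0725, 0.1447]
tool_rot: [-3.142, -0.0, 0.125]
contact_force: [-0.0, 0.2, 0.7]
opening: 0.0463
```

```bash
python3 - <<'E'
from h import *
plan([.656,.0725,.0779],7.15,step=30)
E
```

```text
from [0.6553 0.0725 0.1447] yaw 7.15 shift [ 0.7  0.  66.8] = 3 x [ 0.23  0.   22.27]
 turn -0.0 = 1 x -0.0
 j6 would be 1.56
```

Call:
apply_moves:
  rows:
    - {"xyz": [0.7, 0, 25], "turn": 0}
    - {"xyz": [0, 0, 25], "turn": 0}
    - {"xyz": [0, 0, 16.8], "turn": 0}
    - {"xyz": [0, 0, 0], "turn": 0}
    - {"xyz": [0, 0, 0], "turn": 0}

```text
time: 74.42
tool_pos: [0.6566, 0.0726, 0.0788]
tool_rot: [3.141, -0.002, 0.125]
contact_force: [0.7, 0.2, 0.0]
opening: 0.046
```

Call:
apply_moves:
  rows:
    - {"xyz": [0, 0, 0], "turn": 0}
    - {"xyz": [0, 0, 0], "turn": 0}
    - {"xyz": [0, 0, 0], "turn": 0}
    - {"xyz": [0, 0, 0], "turn": 0}
    - {"xyz": [0, 0, 0], "turn": 0}
  gripper: 0
  newtons: 35

```text
time: 75.05
tool_pos: [0.6559, 0.0726, 0.0778]
tool_rot: [-3.142, -0.0, 0.125]
contact_force: [-0.3, -0.5, 0.8]
opening: 0.0142
```

Call:
apply_moves:
  rows:
    - {"xyz": [0, 0, -10], "turn": 0}
    - {"xyz": [0, 0, -15], "turn": 0}
    - {"xyz": [0, 0, -20], "turn": 0}
    - {"xyz": [0, 0, -30], "turn": 0}
    - {"xyz": [0, 0, -30], "turn": 0}
    - {"xyz": [0, 0, 0], "turn": 0}
    - {"xyz": [0, 0, 0], "turn": 0}

```text
time: 75.92
tool_pos: [0.6552, 0.0726, 0.1817]
tool_rot: [-3.141, 0.002, 0.125]
contact_force: [-0.2, 0.4, -1.7]
opening: 0.0135
```

```bash
python3 - <<'E'
from h import *
plan([.5153,-.012,.182],12,step=30)
E
```

```text
from [0.6552 0.0726 0.1817] yaw 7.15 shift [-149.3   66.5   -0.3] = 6 x [-24.88  11.08  -0.05]
 turn -0.0846 = 1 x -0.0846
 j6 would be 1.34
```

Call:
apply_moves:
  rows:
    - {"xyz": [-24.9, 11.1, 0], "turn": 0}
    - {"xyz": [-24.9, 11.1, 0], "turn": 0}
    - {"xyz": [-24.9, 11.1, 0], "turn": 0}
    - {"xyz": [-24.9, 11.1, 0], "turn": 0}
    - {"xyz": [-24.9, 11.1, 0], "turn": 0}
    - {"xyz": [-24.8, 11, 0], "turn": -0.058}
    - {"xyz": [0, 0, 18], "turn": 0}
    - {"xyz": [0, 0, 10], "turn": 0}
    - {"xyz": [0, 0, 0], "turn": 0}
    - {"xyz": [0, 0, 0], "turn": 0}

```text
time: 77.18
tool_pos: [0.5162, -0.0118, 0.1546]
tool_rot: [-3.141, 0.0, 0.183]
contact_force: [-0.0, -0.3, -1.1]
opening: 0.014
```

```bash
python3 - <<'E'
from h import *
plan([.5153,-.012,.146],10.5,step=30)
E
```

```text
from [ 0.5162 -0.0118  0.1546] yaw 10.49 shift [-0.9 -0.   8.6] = 1 x [-0.9 -0.   8.6]
 turn -0.0001 = 1 x -0.0001
 j6 would be 1.36
```

Call:
apply_moves:
  rows:
    - {"xyz": [-0.8, 0, 7], "turn": 0}
    - {"xyz": [0, 0, 2], "turn": 0}
    - {"xyz": [0, 0, 1], "turn": 0}
    - {"xyz": [0, 0, 1], "turn": 0}
    - {"xyz": [0, 0, 1], "turn": 0}
    - {"xyz": [0, 0, 0], "turn": 0}

```text
time: 77.92
tool_pos: [0.5152, -0.0122, 0.1426]
tool_rot: [-3.142, -0.0, 0.183]
contact_force: [0.1, -0.3, -2.6]
opening: 0.014
```

Call:
apply_moves:
  rows:
    - {"xyz": [0, 0, 1], "turn": 0}
    - {"xyz": [0, 0, 1], "turn": 0}
    - {"xyz": [0, 0, 1], "turn": 0}
    - {"xyz": [0, 0, 1], "turn": 0}
    - {"xyz": [0, 0, 0.6], "turn": 0}
    - {"xyz": [0, 0, 0], "turn": 0}

```text
time: 78.68
tool_pos: [0.5152, -0.0121, 0.138]
tool_rot: [-3.141, 0.0, 0.183]
contact_force: [-0.4, -0.7, -1.3]
opening: 0.0141
```

Call:
apply_moves:
  rows:
    - {"xyz": [0, 0, 0.7], "turn": 0}
    - {"xyz": [0, 0, 0.5], "turn": 0}
    - {"xyz": [0, 0, 0], "turn": 0}

```text
time: 79.05
tool_pos: [0.5153, -0.0121, 0.1377]
tool_rot: [3.141, -0.001, 0.183]
contact_force: [-1.3, 1.4, 5.9]
opening: 0.0138
```

Call:
apply_moves:
  rows:
    - {"xyz": [0, 0, 0], "turn": -0.1}
    - {"xyz": [0, 0, 0], "turn": -0.1}
    - {"xyz": [0, 0, 0], "turn": -0.1}
    - {"xyz": [0, 0, 0], "turn": -0.1}
    - {"xyz": [0, 0, 0], "turn": -0.1}
    - {"xyz": [0, 0, 0], "turn": -0.1}
    - {"xyz": [0, 0, 0], "turn": -0.1}
    - {"xyz": [0, 0, 0], "turn": -0.1}
    - {"xyz": [0, 0, 0], "turn": 0}

```text
time: 80.18
tool_pos: [0.5152, -0.0118, 0.1377]
tool_rot: [3.141, -0.001, 0.984]
contact_force: [-2.7, 1.6, 6.1]
opening: 0.014
```

Call:
apply_moves:
  rows:
    - {"xyz": [0, 0, 0], "turn": -0.1}
    - {"xyz": [0, 0, 0], "turn": -0.1}
    - {"xyz": [0, 0, 0], "turn": -0.1}
    - {"xyz": [0, 0, 0], "turn": -0.1}
    - {"xyz": [0, 0, 0], "turn": -0.1}
    - {"xyz": [0, 0, 0], "turn": -0.1}
    - {"xyz": [0, 0, 0], "turn": -0.1}
    - {"xyz": [0, 0, 0], "turn": -0.05}
    - {"xyz": [0, 0, 0], "turn": 0}

```text
time: 81.3
tool_pos: [0.5153, -0.0117, 0.1377]
tool_rot: [3.141, -0.001, 1.733]
contact_force: [-1.9, 2.2, 6.0]
opening: 0.0136
```

```bash
python3 - <<'E'
from h import *
o=robot.observe();print(o["torque"],o["contact_force"],o["tool_pos"],o["tool_rot"],o["joint_efforts"].round(2))
E
```

```text
[0.43531363 0.52666422 0.02384304] [-1.87490245  2.21666918  5.98411701] [ 0.51529544 -0.0117013   0.13772511] [ 3.14053941e+00 -5.27304977e-04  1.73337537e+00] [ -1.09 -40.93 -20.84  -0.48  -0.84  -0.2 ]
```

Call:
apply_moves:
  rows:
    - {"xyz": [0, 0, 0], "turn": -0.05}
    - {"xyz": [0, 0, 0], "turn": -0.04}
    - {"xyz": [0, 0, 0], "turn": 0}

```text
time: 81.68
tool_pos: [0.5153, -0.0117, 0.1377]
tool_rot: [3.14, -0.0, 1.823]
contact_force: [-1.9, 2.2, 4.8]
opening: 0.0137
```

```bash
python3 - <<'E'
from h import *
o=robot.observe();print(o["torque"],o["contact_force"],o["tool_rot"])
E
```

```text
[0.40425206 0.54041735 0.03683368] [-1.91122033  2.22567064  4.81044782] [ 3.14047705e+00 -4.89394362e-04  1.82321509e+00]
```

Call:
apply_moves:
  rows:
    - {"xyz": [0, 0, 0], "turn": -0.04}
    - {"xyz": [0, 0, 0], "turn": -0.03}
    - {"xyz": [0, 0, 0], "turn": 0}

```text
time: 82.05
tool_pos: [0.5153, -0.0117, 0.1377]
tool_rot: [3.14, -0.001, 1.892]
contact_force: [-2.2, 2.0, 6.0]
opening: 0.0134
```

```bash
python3 - <<'E'
from h import *
o=robot.observe();print(o["torque"],o["contact_force"],o["tool_rot"])
E
```

```text
[ 0.37134168  0.51022793 -0.44203494] [-2.20557149  2.03387283  5.96760248] [ 3.14046316e+00 -6.35411675e-04  1.89218423e+00]
```

Call:
apply_moves:
  rows:
    - {"xyz": [0, 0, 0], "turn": 0.05}
    - {"xyz": [0, 0, 0], "turn": 0.05}
    - {"xyz": [0, 0, -3], "turn": 0}
    - {"xyz": [0, 0, -3], "turn": 0}
    - {"xyz": [0, 0, -6], "turn": 0}
    - {"xyz": [0, 0, -15], "turn": 0}
    - {"xyz": [0, 0, -20], "turn": 0}
    - {"xyz": [0, 0, 0], "turn": 0}

```text
time: 83.05
tool_pos: [0.5164, -0.0123, 0.1859]
tool_rot: [3.137, 0.002, 1.793]
contact_force: [-0.3, -0.2, -0.7]
opening: 0.0137
```

```bash
python3 - <<'E'
from h import *
plan([.656,.0726,.182],7.15,step=30)
t=cam("top");s=cam("side")
a=cv2.resize(t["frame"][185:305,280:380],(400,480),interpolation=2);b=cv2.resize(s["frame"][190:310,260:360],(400,480),interpolation=2)
cv2.imwrite("pics/f.png",np.hstack([a,b]))
print(proj(t,[.656,.0725,.055]),proj(s,[.656,.0725,.055]))
E
```

```text
from [ 0.5164 -0.0123  0.1859] yaw 102.73 shift [ 52.1 154.9   3.9] = 6 x [ 8.68 25.82  0.65]
 turn 1.6681 = 10 x 0.1668
 j6 would be 1.56
[307.49280486 217.21570605] [341.87704007 240.85392643]
```

View pics/f.png

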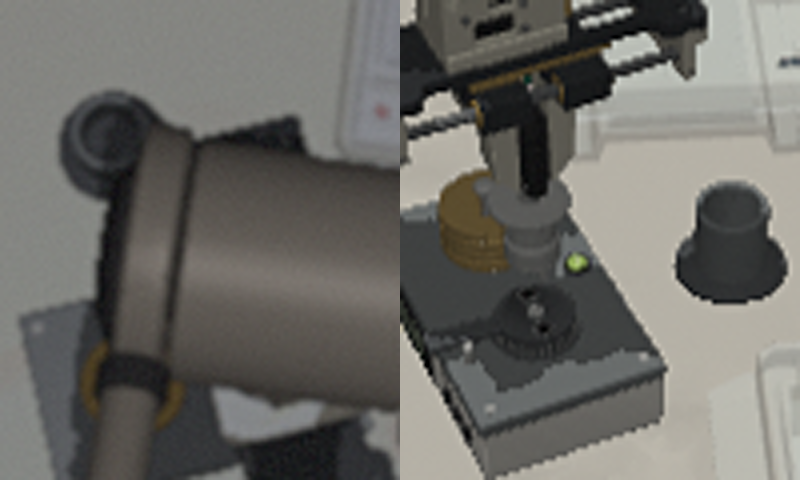

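```bash
python3 - <<'E'
from h import *
s=avg("side");g=cv2.cvtColor(s["frame"],6);x0,y0=325,225
m=(g[225:272,325:370]<85).astype('u1');k,l,st,ce=cv2.connectedComponentsWithStats(m);i=1+np.argmax(st[1:,4]);print(st[i]+[x0,y0,0,0,0],ce[i]+[x0,y0])
for r in range(237,268,3):
    q=np.where(l[r-y0]==i)[0]; print(r,q.min()+x0,q.max()+x0)
f=cv2.cvtColor(cv2.imread("pics/side0.png"),6)
E
```

```text
[329 236  28  30 595] [342.25210084 252.11260504]
237 338 347
240 335 349
243 334 351
246 334 351
249 333 351
252 330 354
255 329 355
258 329 356
261 331 354
264 335 350Traceback (most recent call last):
  File "<stdin>", line 5, in <module>
    return umr_minimum(a, axis, None, out, keepdims, initial, where)
ValueError: zero-size array to reduction operation minimum which has no identity
```

Call:
apply_moves:
  rows:
    - {"xyz": [8.7, 25.8, 0], "turn": 0}
    - {"xyz": [8.7, 25.8, 0], "turn": 0}
    - {"xyz": [8.7, 25.8, 0], "turn": 0}
    - {"xyz": [8.7, 25.8, 0], "turn": 0}
    - {"xyz": [8.7, 25.8, 0], "turn": 0}
    - {"xyz": [8.6, 25.9, 0], "turn": 0}
    - {"xyz": [0, 0, 0], "turn": 0.167}
    - {"xyz": [0, 0, 0], "turn": 0.167}
    - {"xyz": [0, 0, 0], "turn": 0.167}
    - {"xyz": [0, 0, 0], "turn": 0.167}

```text
time: 84.55
tool_pos: [0.6545, 0.0728, 0.1827]
tool_rot: [-3.14, 0.001, 1.119]
contact_force: [-0.3, -0.5, -2.5]
opening: 0.0141
```

Call:
apply_moves:
  rows:
    - {"xyz": [0, 0, 0], "turn": 0.167}
    - {"xyz": [0, 0, 0], "turn": 0.167}
    - {"xyz": [0, 0, 0], "turn": 0.167}
    - {"xyz": [0, 0, 0], "turn": 0.167}
    - {"xyz": [0, 0, 0], "turn": 0.167}
    - {"xyz": [0, 0, 0], "turn": 0.166}
    - {"xyz": [0, 0, 22], "turn": 0}
    - {"xyz": [0, 0, 20], "turn": 0}
    - {"xyz": [0, 0, 0], "turn": 0}
    - {"xyz": [0, 0, 0], "turn": 0}

```text
time: 85.8
tool_pos: [0.6551, 0.0728, 0.1422]
tool_rot: [-3.142, -0.0, 0.124]
contact_force: [-0.0, 0.1, -0.7]
opening: 0.0137
```

```bash
python3 - <<'E'
from h import *
plan([.656,.0726,.12],7.15,step=30)
E
```

```text
from [0.6551 0.0728 0.1422] yaw 7.09 shift [ 0.8  0.3 22.2] = 1 x [ 0.8  0.3 22.2]
 turn -0.001 = 1 x -0.001
 j6 would be 1.56
```

Call:
apply_moves:
  rows:
    - {"xyz": [0.8, 0.3, 12], "turn": 0}
    - {"xyz": [0, 0, 6], "turn": 0}
    - {"xyz": [0, 0, 3], "turn": 0}
    - {"xyz": [0, 0, 3], "turn": 0}
    - {"xyz": [0, 0, 0], "turn": 0}

```text
time: 86.42
tool_pos: [0.6555, 0.0726, 0.1177]
tool_rot: [-3.141, 0.0, 0.124]
contact_force: [-0.4, -0.3, -1.2]
opening: 0.0139
```

Call:
apply_moves:
  rows:
    - {"xyz": [0, 0, 4], "turn": 0}
    - {"xyz": [0, 0, 5], "turn": 0}
    - {"xyz": [0, 0, 6], "turn": 0}
    - {"xyz": [0, 0, 6], "turn": 0}
    - {"xyz": [0, 0, 0], "turn": 0}

```text
time: 87.05
tool_pos: [0.6554, 0.0725, 0.096]
tool_rot: [-3.141, 0.001, 0.124]
contact_force: [-0.0, -0.4, -1.4]
opening: 0.0142
```

Call:
apply_moves:
  rows:
    - {"xyz": [0, 0, 6], "turn": 0}
    - {"xyz": [0, 0, 6], "turn": 0}
    - {"xyz": [0, 0, 4], "turn": 0}
    - {"xyz": [0, 0, 1], "turn": 0}
    - {"xyz": [0, 0, 1], "turn": 0}
    - {"xyz": [0, 0, 0], "turn": 0}

```text
time: 87.8
tool_pos: [0.6557, 0.0726, 0.0789]
tool_rot: [-3.142, -0.0, 0.124]
contact_force: [0.0, -0.9, -1.2]
opening: 0.0138
```

Call:
apply_moves:
  rows:
    - {"xyz": [0, 0, 0.7], "turn": 0}
    - {"xyz": [0, 0, 0.6], "turn": 0}
    - {"xyz": [0, 0, 0], "turn": 0}

```text
time: 88.18
tool_pos: [0.6557, 0.0726, 0.0778]
tool_rot: [-3.142, -0.0, 0.124]
contact_force: [-0.6, -0.3, -0.1]
opening: 0.0137
```

Call:
apply_moves:
  rows:
    - {"xyz": [0, 0, 0.3], "turn": 0}
    - {"xyz": [0, 0, 0], "turn": 0}
    - {"xyz": [0, 0, 0], "turn": 0}
    - {"xyz": [0, 0, 0], "turn": 0}
    - {"xyz": [0, 0, -20], "turn": 0}
    - {"xyz": [0, 0, -30], "turn": 0}
    - {"xyz": [0, 0, -30], "turn": 0}
    - {"xyz": [0, 0, -30], "turn": 0}
    - {"xyz": [0, 0, -20], "turn": 0}
    - {"xyz": [0, 0, 0], "turn": 0}
  gripper: 0.4

```text
time: 89.42
tool_pos: [0.6565, 0.0726, 0.209]
tool_rot: [3.141, -0.004, 0.124]
contact_force: [-0.5, 0.5, 0.3]
opening: 0.0369
```

Call:
apply_moves:
  rows:
    - {"xyz": [-10, 30, 0], "turn": 0}
    - {"xyz": [-10, 30, 0], "turn": 0}
    - {"xyz": [-10, 30, 0], "turn": 0}
    - {"xyz": [-10, 30, 0], "turn": 0}
    - {"xyz": [-10, 30, 0], "turn": 0}
    - {"xyz": [-10, 30, 0], "turn": 0}
    - {"xyz": [-10, 30, 0], "turn": 0}
    - {"xyz": [-10, 30, 0], "turn": 0}
    - {"xyz": [-10, 30, 0], "turn": 0}
    - {"xyz": [-10, 30, 0], "turn": 0}

```text
time: 90.68
tool_pos: [0.5926, -0.2382, 0.2055]
tool_rot: [-3.14, 0.002, 0.124]
contact_force: [0.5, -0.0, 0.3]
opening: 0.0368
```

```bash
python3 - <<'E'
from h import *
t=avg("top")
s=avg("side")
a=cv2.resize(t["frame"][195:315,280:380],(400,480),interpolation=2);b=cv2.resize(s["frame"][190:310,260:360],(400,480),interpolation=2)
cv2.imwrite("pics/f2.png",np.hstack([a,b]))
E
```

```text
(no output)
```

View pics/f2.png

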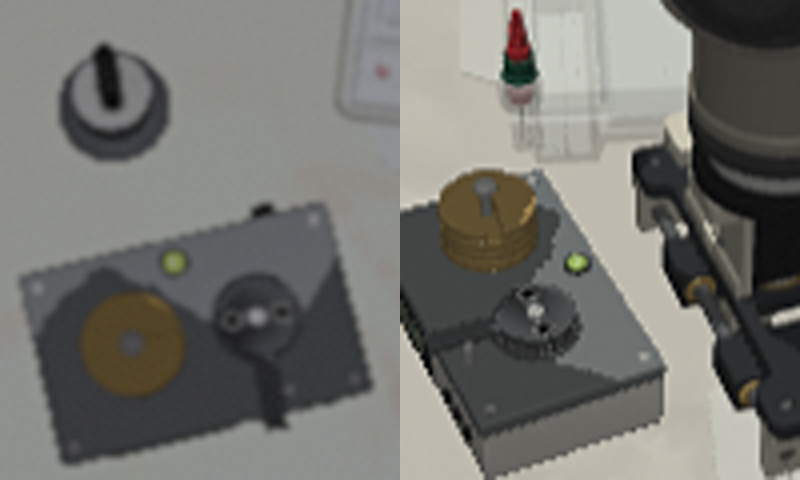

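```bash
python3 - <<'E'
from cell import robot
print(robot.hand_in())
E
```

```text
the job is handed in; nothing more can be done
None
```

The dead-weight check is set up and handed in at about 91 s of the 210 s allowed; no verdict was reported.

- **Arrest:** I seated the spanner in the ring and turned it clockwise until the torque jumped to about 0.5 N m at the stop. A picture then showed the tongue lying toward the hanger.
- **Cup:** By the time I carried the spanner back, the cup had been knocked about 3 cm aside. I measured it again and put the spanner back there.
- **Masses:** All four found on the bench were slid in under the head. Their slots point at about 0°, 90°, 180° and −90°. Each one met the pan or the mass below at about the expected height.
- **Release:** I turned the ring counter-clockwise to its other stop with the seated spanner, again with a clear torque rise. The spanner went back into its cup.

**Last checks:** The final pictures show the four masses flat and centred on the hanger, the tongue clear, and the spanner upright in its cup. No wrist force above about 12 N was read.

**Not confirmed:**
- The slot directions rest on the placing moves; the last picture shows the top slot only faintly.
- I did not measure how far the hanger sank, nor check the timer, petri dish and bottle at the end. None of the moves went near them.
- The two cameras disagreed by 1–3 mm in places, which I settled by feeling for contact.
- I viewed about 19 pictures, over the budget of 14.

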